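Tumble the filter media out of the rinsing drum

TASK

Using the crank, bring the rinsing drum's port to the top, then load every ceramic media block there is - those standing loose on the shelf and those at the bottom of the tall canisters - through the port into the drum. With all of them in, crank the drum right over until its port faces straight down and every block has dropped into the clear box below, then crank it back until the port faces straight up again and let go. Do not tip the canisters over, and leave the other things on the shelf where they are.

Things in the scene. Friction and masses are not known exactly. Their poses are not given: they have to be found in the camera images.
- block_a_mid (a point): cream ceramic media block, an upright hexagonal prism with dark holes in its ends, 70 mm tall, 44 mm across flats (51 across corners), 120 g; the point is its centre. z along its length; two flats face its own +y and -y, the others follow every 60 degrees about z, so fingers may close along y or 60 degrees either side. Always there: stands mid-floor in canister A.
- block_b_mid (a point): same block as A (hexagonal prism 70 mm tall, 44 mm across flats, flats facing its own +-y and every 60 degrees); the point is its centre. If present it starts standing mid-floor in canister B.
- block_c_mid (a point): same block as A (hexagonal prism 70 mm tall, 44 mm across flats, flats facing its own +-y and every 60 degrees); the point is its centre. If present it starts standing loose on the shelf.
- block_d_mid (a point): same block as A (hexagonal prism 70 mm tall, 44 mm across flats, flats facing its own +-y and every 60 degrees); the point is its centre. If present it starts standing loose on the shelf.
- canister_a: tall clear blue canister with a blue rim, open top, loose, 700 g: 114 mm outside and 106 mm inside diameter, 82 mm high, floor 6 mm thick, origin at the centre of its underside. Too narrow for a wide-open gripper: reach in with fingers shut and open them only down by the block. Holds block A.
- canister_b: tall clear blue canister with a blue rim, open top, loose, 700 g: 114 mm outside and 106 mm inside diameter, 82 mm high, floor 6 mm thick, origin at the centre of its underside. Too narrow for a wide-open gripper: reach in with fingers shut and open them only down by the block. Holds block B, or is empty if there is none.
- drum_axis (a point): point on the drum's horizontal axis, mid-length, 205 mm above the shelf. Fixed to the cradle, so it does not turn with the drum: y along the drum's axis, x across it (away from the robot at yaw 0), z up. Pale grey barrel, inside radius 75 mm, inside length 190 mm along y (-95 to +95), black end discs of 84 mm radius, blue uprights at y = +-117 mm up to 20 mm above the axis.
- cradle: the tumbler's cradle, fixed to the shelf (place and yaw vary), origin under the drum axis. The drum's port runs its full 190 mm inside length and is 134 mm wide, edged with two orange strips; with the port up they lie 39 mm above the axis.
- drum (a joint): drum angle, rad, stops at -0.03 and 3.6: 0 = port straight up, crank pointing to -x of point drum_axis; grows as the crank goes up over the top towards +x; 1.57 = port facing +x, crank at the top; 3.14 = port straight down, crank pointing to +x. It stays where it is left (about 3 N at the crank turns it).
- crank_grip (a point): middle of the red crank sleeve, a cylinder 22 mm thick, 70 mm long, parallel to the drum axis, free to spin on its pin (its own x, z axes mean nothing). In the frame of point drum_axis it is at x = -80 cos(angle), y = -182, z = 80 sin(angle) mm; the flat crank arm is at y = -138 mm. Pinch it from above, fingers closing along x, and follow it round over the top.
- box_in (a point): centre of the inner floor of the clear acrylic box under the drum, fixed in the cradle; axes as point drum_axis. Inside 222 mm along x, 198 mm along y; walls 96 mm high; floor 12 mm above the shelf.
- dispenser: bystander: white plastic dispenser box with a grey press button, 85 x 120 x 114 mm, origin under its centre
- shard: bystander: arched terracotta pot shard shelter, 100 mm long, about 95 mm wide, 40 mm high
- dish: bystander: round glass feeding dish, 100 mm wide, 28 mm high, origin under its centre
- check_valve: bystander: black plastic check valve lying on the shelf, about 70 mm long, 30 mm wide, 26 mm high
- feed_jar: bystander: feed jar with a green cap, 60 mm wide, 100 mm tall, origin under its centre
Things that resemble listed ones, but are neither listed nor needed, are in the scene too. What is shaped like the part that bears block_a_mid but yellow is not meant.

How it is judged (in metres and radians):
On the way, in this order (a step that is already met when the one before it is completed fails the run):
1. the drum's port is brought up to face straight up (value of joint drum below 0.15 rad), for 0.2 s.
2. every block lies in the drum, let go, the port still facing up (within 0.3 rad) (distance between each of block_a_mid, block_b_mid, block_c_mid, block_d_mid and drum_axis below 0.115 m and z of each of block_a_mid, block_b_mid, block_c_mid, block_d_mid in the frame of drum_axis below 0.06 m and linear speed of each of block_a, block_b, block_c, block_d below 0.05 m/s and contact force between each of block_a, block_b, block_c, block_d and the fingers below 0.3 N and value of joint drum below 0.3 rad), for 0.3 s.
3. the drum is turned over, port straight down, and every block has dropped into the clear box (x of block_a_mid in the frame of box_in between -0.115 and 0.115 m and y of block_a_mid in the frame of box_in between -0.103 and 0.103 m and z of block_a_mid in the frame of box_in between 0 and 0.11 m and x of block_b_mid in the frame of box_in between -0.115 and 0.115 m and y of block_b_mid in the frame of box_in between -0.103 and 0.103 m and z of block_b_mid in the frame of box_in between 0 and 0.11 m and x of block_c_mid in the frame of box_in between -0.115 and 0.115 m and y of block_c_mid in the frame of box_in between -0.103 and 0.103 m and z of block_c_mid in the frame of box_in between 0 and 0.11 m and x of block_d_mid in the frame of box_in between -0.115 and 0.115 m and y of block_d_mid in the frame of box_in between -0.103 and 0.103 m and z of block_d_mid in the frame of box_in between 0 and 0.11 m and value of joint drum above 2.95 rad), for 0.2 s.
At the end, for the whole second after the job is handed in: Every block rests inside the clear box under the drum, the drum's port faces straight up again within 0.15 rad, the canisters stand upright and the crank is let go (x of block_a_mid in the frame of box_in between -0.115 and 0.115 m and y of block_a_mid in the frame of box_in between -0.103 and 0.103 m and z of block_a_mid in the frame of box_in between 0 and 0.11 m and x of block_b_mid in the frame of box_in between -0.115 and 0.115 m and y of block_b_mid in the frame of box_in between -0.103 and 0.103 m and z of block_b_mid in the frame of box_in between 0 and 0.11 m and x of block_c_mid in the frame of box_in between -0.115 and 0.115 m and y of block_c_mid in the frame of box_in between -0.103 and 0.103 m and z of block_c_mid in the frame of box_in between 0 and 0.11 m and x of block_d_mid in the frame of box_in between -0.115 and 0.115 m and y of block_d_mid in the frame of box_in between -0.103 and 0.103 m and z of block_d_mid in the frame of box_in between 0 and 0.11 m and value of joint drum below 0.15 rad and linear speed of each of block_a, block_b, block_c, block_d below 0.03 m/s and angle between each of canister_a, canister_b's own z axis and vertical below 0.15 rad); the robot touches nothing.
It fails at once if a canister is tipped over (more than 0.6 rad) (angle between any of canister_a, canister_b's own z axis and vertical above 0.6 rad).
It fails at once if another thing on the shelf is shifted more than 60 mm (distance of any of dispenser, shard, dish, check_valve, feed_jar from where it was at the start of the episode above 0.06 m).
Of block_b, block_c, block_d only 2 to 3 are there at a start; the rules pass over those that are not, and their reading is None.
At some moment in a run one of block_c, block_d may be knocked a few centimetres aside while the robot is not near it.
Once in a run the grip may slacken for a moment while it holds something.
It also fails if it takes over 210 s, if anything falls off the work surface, if the arm or the gripper's body presses on something with over 40 N, if the wrist force passes 120 N, or if a joint passes its speed limit or range.

ROBOT

A 6-joint arm with a two-finger parallel gripper is mounted at the origin on the work surface. World frame = base frame: x ahead of the robot, y to its left, z up, the work surface at z = 0. Lengths are in m, angles in degrees, forces in N, time in s.
With the tool pointing down it reaches from about 0.3 to 0.825 m from the base axis. Payload 5.4 kg.
Tool frame: the origin (TCP) lies on the centre line of the jaws, within the pads' length; the fingertips stand 11 mm ahead of it and the grasp point (between the pads) lies 8 mm behind it; x points along the fingers, z is the direction in which the jaws open and shut, and the axes are right-handed (so a half turn about x gives the same grasp; the last joint's range is limited). The gripper opens to 92 mm and grips with 3 to 60 N. Pads are 20 mm wide; open, the fingers measure 128 mm over their backs; the gripper's body (75 mm by 189 mm) begins 69 mm behind the grasp point.
Start: joints at [-82.34, 9.076, 91.501, -0, 79.423, -12.038], TCP at [0.194, -0.541, 0.226] pointing down, gripper open.
Joint ranges: [-166.64, 166.64], [-54.1, 131.32], [10.49, 154.53], [-73.88, 253.88], [9.74, 151.15], [-171.62, 171.62]. Speed limits (degrees/s): [147.25, 147.25, 180, 180, 180, 180].

INTERFACE

Orientations are given as [roll, pitch, yaw] about the fixed x, y, z axes, in that order (R = Rz(yaw) Ry(pitch) Rx(roll)).
In Python, from workcell import status, imaging, close_job gives the robot as it stands.
- The arm moves only by the tool arm_command, never from a script. Its argument "deltas" is one flat list of numbers, 7 for each row, row after row: the shift along the world's x, y, z in mm, then the turn, a rotation vector about the world's x, y, z in degrees, then the opening, from 0 (shut) to 1 (fully open). In form: [dx, dy, dz, ax, ay, az, claw, dx, dy, dz, ax, ay, az, claw, ...]. A call has 1 to 20 rows; each row shifts and turns the commanded pose from where the row before left it; what a row does not reach is not made up. A row lasts 1/8 s, in which the tool goes at most 62.5 mm and 10.7 degrees, less where a joint would pass 70% of its speed; a pose out of reach is approached as far as the arm can. A call with a gripper value outside its range is refused whole. The fingers move at their own pace and stop on an object; the grip force is fixed at half the most. Time passes only in rows, so rows that do not move let the fingers close. It gives the time, the measured TCP pose, the force and the opening at its end, in the units of the state.
- status.observe(): the state, without advancing time (a new reading comes with each control period).
- imaging.capture(name): name is "scene" or "top" or "wrist"; returns the picture (480x640x3 uint8, blue, green, red); there is no depth.
- imaging.camera_params(name): a dict with "fx", "fy", "cx", "cy" (pixels), "dist_coeffs" ([k1, k2, p1, p2, k3] as OpenCV has them; the pictures are not rectified), "camera_from_world" (4x4, takes a point from world to camera coordinates); the wrist camera has in their place "mount" (4x4, takes a point from camera to tool coordinates, whose origin is the TCP and whose axes are the tool frame's). Camera axes: x right, y up, looking along -z (the intrinsics and any distortion apply to the point x, -y, -z); pixel columns grow to the right and rows downward; lengths in m; the calibration is good to about 2 mm. A picture is of the moment at which its call begins: read the wrist's pose just before it. camera_params takes no time and is no camera call.
- close_job(): hands the job in, once; it reports no verdict.
The state is a dict: "clock": time; "joints": joint angles; "joint_vel": joint speeds; "tau": joint torques, N m; "tcp_pos": TCP position; "ee_rot": TCP orientation; "contact_force": force on the tool from outside, world axes, zero at the start; "torque": the same for the moment, N m; "finger_gap": finger opening in m.
Only numpy, scipy, OpenCV 4.12 (cv2) and the standard library are available. Lean on these libraries where they do the work, as an engineer would, in place of code of your own. Each camera call takes 0.05 s, during which the arm holds its last target.

## Working session

There is one attempt and no reset: what is moved stays moved. The work goes in short steps, Python scripts to look and compute and a tool call to move; the robot and the scene stay as the last step left them, time stands still between calls to the robot, and variables do not carry over. Pictures are saved under pics/ and viewed, and the job is handed in when it is done.

Besides the shell and the picture viewer there is one more tool, called in YAML: its name, and indented under it one key for each argument. arm_command: Moves the arm, as the interface text tells. Its arguments: {"type":"object","properties":{"deltas":{"type":"array"}},"required":["deltas"]}

```bash
ls; mkdir -p pics
python3 - <<'E'
from workcell import status, imaging
import cv2
s=status.observe(); print(s)
for n in ["scene","top","wrist"]:
    cv2.imwrite(f"pics/{n}0.png", imaging.capture(n))
    print(n, imaging.camera_params(n))
E
```

```text
pics
{'clock': 0.0, 'joints': array([-8.23405669e+01,  9.11345565e+00,  9.15713579e+01,  1.55018034e-03,
        7.94238458e+01, -1.20376906e+01]), 'joint_vel': array([ 0.00879486, -0.01271167,  0.0023005 ,  0.04308271,  0.08196966,
        0.10147438]), 'tau': array([ 1.64308972e-04, -3.85575628e+01, -3.22106659e+01,  7.00432132e-02,
        3.79640423e-02, -1.45695799e-04]), 'tcp_pos': array([ 0.19370946, -0.54074459,  0.22461815]), 'ee_rot': array([167.15912794,  89.89132997,  96.85596568]), 'contact_force': array([-0.01249057,  0.15951395,  0.04963531]), 'torque': array([ 0.04333207,  0.04174098, -0.00478826]), 'finger_gap': 0.09220990007388956}
scene {'fx': 472.95048501627514, 'fy': 472.95048501627514, 'cx': 326.8031068674497, 'cy': 239.8384070676986, 'dist_coeffs': array([0.01351247, 0.        , 0.        , 0.        , 0.        ]), 'camera_from_world': array([[ 0.80586805,  0.59201336, -0.00984222, -0.36923322],
       [-0.38819731,  0.54083237,  0.74619246,  0.08152936],
       [ 0.4470789 , -0.59751194,  0.66565752, -1.3567433 ],
       [ 0.        ,  0.        ,  0.        
[... 321 characters left out ...]
08009,  0.05972345, -0.46567948],
       [-0.05958669,  0.00994068,  0.99817364, -1.64017879],
       [ 0.        ,  0.        ,  0.        ,  1.        ]])}
wrist {'fx': 397.4332685472432, 'fy': 397.4332685472432, 'cx': 321.1333930933367, 'cy': 232.24633217379886, 'dist_coeffs': array([0.03069068, 0.        , 0.        , 0.        , 0.        ]), 'mount': array([[ 6.61089525e-05,  2.42817125e-01, -9.70072080e-01,
        -1.59027830e-01],
       [ 3.06897697e-04,  9.70072031e-01,  2.42817134e-01,
         6.93108677e-02],
       [ 9.99999951e-01, -3.13765274e-04, -1.03895708e-05,
         5.74645235e-04],
       [ 0.00000000e+00,  0.00000000e+00,  0.00000000e+00,
         1.00000000e+00]])}
```

View pics/top0.png

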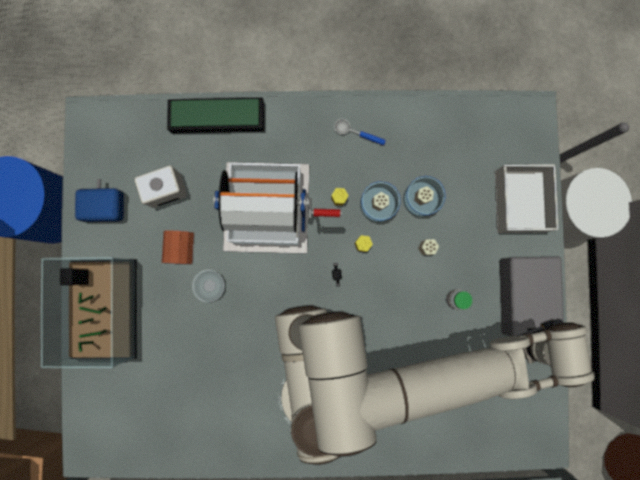

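View pics/scene0.png

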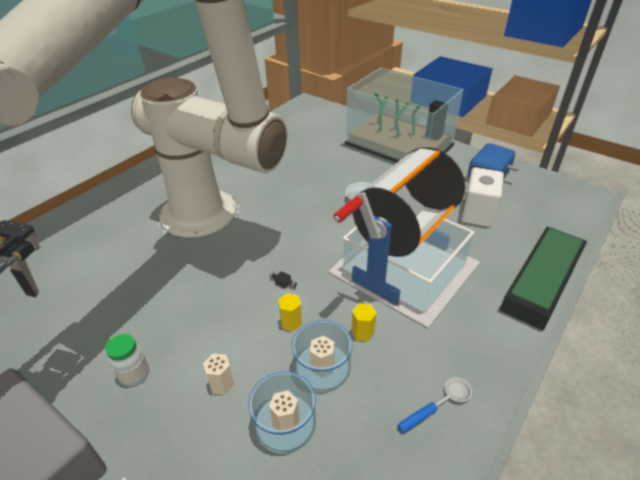

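View pics/wrist0.png

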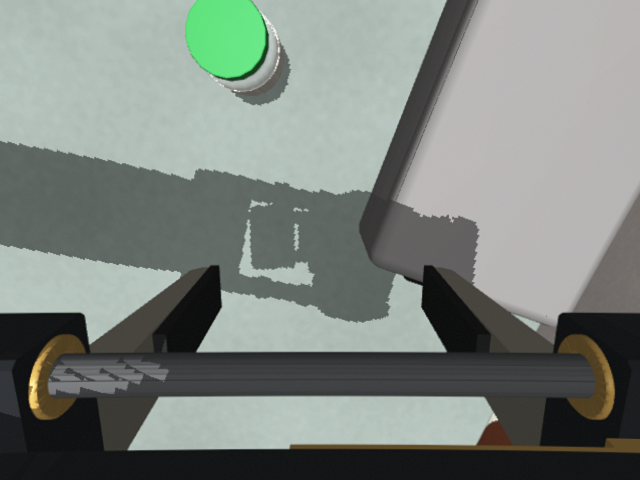

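The top view shows cream blocks in the canisters at (380,202) and (425,195), and a loose one at (430,247). The yellow prisms at (340,196) and (364,243) are decoys. The drum is at (262,205), with the red crank at (327,213).

```bash
cat > h.py <<'E'
import numpy as np, cv2
from scipy.spatial.transform import Rotation as Ro
from workcell import status, imaging
def cam(n, pose=None):
    p=imaging.camera_params(n)
    K=np.array([[p['fx'],0,p['cx']],[0,p['fy'],p['cy']],[0,0,1]]); d=np.array(p['dist_coeffs'])
    if n!='wrist': T=np.array(p['camera_from_world'])
    else:
        s=pose or status.observe()
        W=np.eye(4); W[:3,:3]=Ro.from_euler('xyz',s['ee_rot'],degrees=True).as_matrix(); W[:3,3]=s['tcp_pos']
        T=np.linalg.inv(W@np.array(p['mount']))
    return K,d,T
def ray(c,uv):
    K,d,T=c
    n=cv2.undistortPoints(np.array([[uv]],float),K,d)[0,0]
    v=np.array([n[0],-n[1],-1.]); R=T[:3,:3]
    o=-R.T@T[:3,3]; w=R.T@v
    return o,w/np.linalg.norm(w)
def onz(c,uv,z):
    o,w=ray(c,uv); return o+w*(z-o[2])/w[2]
def tri(c1,u1,c2,u2):
    o1,w1=ray(c1,u1);o2,w2=ray(c2,u2)
    A=np.stack([w1,-w2],1); t=np.linalg.lstsq(A,o2-o1,rcond=None)[0]
    a=o1+t[0]*w1;b=o2+t[1]*w2
    return (a+b)/2, np.linalg.norm(a-b)
def proj(c,P):
    K,d,T=c
    q=T[:3,:3]@np.array(P,float)+T[:3,3]
    q=q*[1,-1,-1]
    r=cv2.projectPoints(q.reshape(1,1,3),np.zeros(3),np.zeros(3),K,d)[0]
    return r[0,0]
def blobs(img,lo,hi,amin=20):
    hsv=cv2.cvtColor(img,cv2.COLOR_BGR2HSV)
    m=cv2.inRange(hsv,np.array(lo),np.array(hi))
    n,l,s,c=cv2.connectedComponentsWithStats(m)
    return [(c[i].round(1).tolist(),s[i].tolist()) for i in range(1,n) if s[i][4]>=amin],m
E
python3 - <<'E'
from h import *
for n in ['top','scene']:
    im=cv2.imread(f'pics/{n}0.png')
    print(n,'red',blobs(im,(0,180,90),(4,255,255))[0])
    print('orange',blobs(im,(5,180,140),(18,255,255))[0])
    print('blue',blobs(im,(105,120,40),(125,255,255))[0])
    print('cream',blobs(im,(8,25,150),(25,110,255))[0])
    print('yellow',blobs(im,(24,150,120),(34,255,255))[0])
    x=im[150:270,190:450] if n=='top' else im[130:430,200:500]
    cv2.imwrite(f'pics/{n}0c.png',cv2.resize(x,None,fx=3 if n=='top' else 2,fy=3 if n=='top' else 2,interpolation=cv2.INTER_CUBIC))
E
```

```text
top red [([326.8, 212.4], [314, 210, 25, 6, 138])]
orange [([261.6, 180.4], [232, 179, 62, 4, 98])]
blue [([372.3, 137.8], [360, 132, 25, 13, 141]), ([29.1, 201.4], [0, 156, 62, 87, 4628]), ([98.3, 204.7], [76, 188, 47, 34, 1419]), ([302.7, 194.7], [301, 191, 4, 9, 23]), ([216.6, 204.9], [215, 202, 4, 7, 25]), ([302.5, 216.0], [301, 204, 4, 27, 54])]
cream [([251.8, 177.9], [235, 177, 37, 2, 40]), ([284.7, 178.6], [278, 178, 16, 2, 25]), ([263.4, 192.5], [234, 192, 60, 2, 74]), ([256.3, 196.2], [221, 195, 72, 3, 74]), ([287.8, 333.9], [280, 314, 21, 39, 297]), ([331.9, 349.1], [306, 320, 53, 58, 2022]), ([571.4, 333.3], [556, 329, 30, 9, 136]), ([539.3, 337.1], [534, 334, 12, 7, 56]), ([573.7, 356.8], [558, 338, 31, 38, 769]), ([518.7, 368.2], [499, 341, 36, 57, 602]), ([299.4, 382.5], [289, 356, 22, 53, 629]), ([457.3, 384.6], [404, 357, 110, 59, 3048]), ([577.4, 380.3], [563, 375, 30, 10, 138]), ([354.5, 411.3], [315, 376, 90, 77, 3727]), ([545.9, 383.4], [541, 380, 12, 8, 55]), ([286.3, 401.5], [282, 384, 10, 35, 162]), ([319.8, 458.6], [305, 456, 30, 6, 96])]
yellow [([339.2, 196
[... 1046 characters left out ...]
73]), ([565.7, 123.0], [559, 115, 15, 21, 128]), ([546.5, 124.9], [540, 119, 12, 13, 86]), ([173.0, 147.5], [169, 139, 10, 15, 70]), ([554.0, 154.1], [548, 143, 12, 26, 82]), ([592.9, 357.3], [499, 146, 141, 334, 24132]), ([411.8, 170.2], [389, 151, 46, 40, 81]), ([189.2, 209.7], [160, 162, 68, 74, 1843]), ([227.6, 203.2], [219, 191, 17, 24, 218]), ([480.3, 208.8], [463, 191, 37, 35, 882]), ([445.2, 218.3], [436, 208, 19, 21, 40]), ([432.6, 223.5], [421, 210, 25, 26, 41]), ([321.7, 351.5], [310, 336, 24, 31, 631]), ([218.7, 373.2], [203, 353, 31, 42, 887]), ([283.7, 408.4], [269, 390, 29, 40, 751])]
yellow [([289.9, 311.5], [279, 294, 22, 36, 657]), ([363.3, 321.6], [352, 303, 24, 38, 723])]
```

View pics/top0c.png

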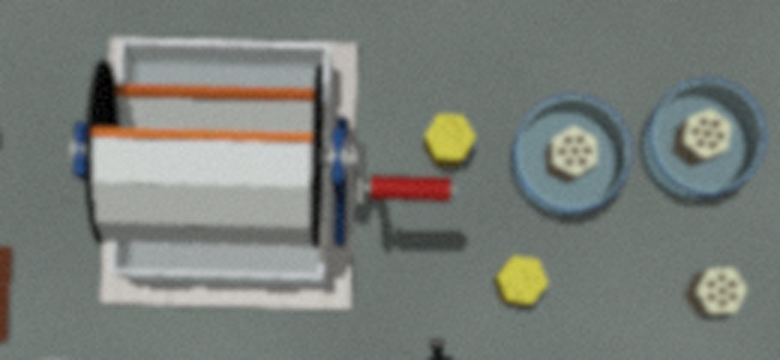

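View pics/scene0c.png

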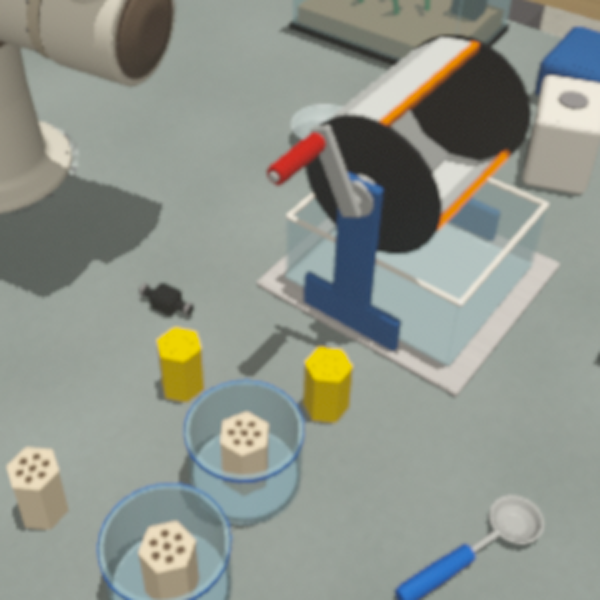

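Run:
```python
from h import *
t=cam('top');s=cam('scene')
g,e=tri(t,(326.8,212.4),s,(349.3,207.4)); print('grip',g.round(4),e)
# drum axis direction: cradle base corners on z~0.0 ; blue upright tops z=.225
for uv in [(302.6,204),(216.6,204.9)]: print('upright',onz(t,uv,0.225).round(4))
for uv in [(314,211.5),(338.5,213.3)]: print('sleeve ends',onz(t,uv,g[2]).round(4))
# tri of orange strip ends
for nm,uv in dict(A=(380.5,201),B=(425,195),loose=(430,246.5)).items():
    print(nm,onz(t,uv,0.076 if nm!='loose' else .07).round(4))
print('scene tops:')
for nm,uv in dict(A=(322,344),B=(284,398),loose=(217.5,360)).items():
    print(nm,onz(s,uv,0.076 if nm!='loose' else .07).round(4))
```

```text
grip [ 0.5374 -0.0339  0.2784] 0.00472665249417991
upright [0.5657 0.0283 0.225 ]
upright [0.5667 0.2618 0.225 ]
sleeve ends [ 0.5383 -0.002   0.2784]
sleeve ends [ 0.5327 -0.0658  0.2784]
A [ 0.5924 -0.2032  0.076 ]
B [ 0.6091 -0.3383  0.076 ]
loose [ 0.4539 -0.3503  0.07  ]
scene tops:
A [ 0.5959 -0.2019  0.076 ]
B [ 0.6101 -0.3329  0.076 ]
loose [ 0.4539 -0.3443  0.07  ]
```

Run:
```python
from h import *
t=cam('top');s=cam('scene')
P=[onz(t,uv,0.006) for uv in [(226.7,162.3),(309,164.3),(306.7,252.7),(223.3,251)]]
P=np.array(P);print(P.round(4),P.mean(0).round(4))
print('yaw long',np.degrees(np.arctan2(*(P[1]-P[0])[:2])),np.degrees(np.arctan2(*(P[2]-P[3])[:2])))
print('yaw x',[np.degrees(np.arctan2(d[1],d[0])) for d in (P[0]-P[3],P[1]-P[2])])
# strips: top crop -> top ; scene crop
tc=lambda x,y:(190+x/3,150+y/3); sc=lambda x,y:(200+x/2,130+y/2)
for nm,a,b in [('s1 L',(92,133),(477,43)),('s1 R',(313,136),(384,121)),('s2 L',(118,90),(506,153)),('s2 R',(315,95),(440,222)),('base corner',(357,43),(455,392)),]:
    p,e=tri(t,tc(*a),s,sc(*b)); print(nm,p.round(4),e.round(4))
```

```text
[[0.7317 0.2687 0.006 ]
 [0.7214 0.0098 0.006 ]
 [0.4436 0.0208 0.006 ]
 [0.4525 0.28   0.006 ]] [0.5873 0.1448 0.006 ]
yaw long -177.7157440700003 -178.02944943767312
yaw x [np.float64(-2.3155189407020322), np.float64(-2.2537302903745235)]
s1 L [0.5883 0.2419 0.2834] 0.0046
s1 R [0.582  0.0498 0.2878] 0.0047
s2 L [0.6482 0.2378 0.1595] 0.0033
s2 R [0.645  0.0551 0.1821] 0.0228
base corner [0.7224 0.0105 0.0062] 0.0025
```

Crop check: the red sleeve is the crank, at top (327,212) / scene (349,207). Cream candidates are at top (380,202), (425,195) and (430,247); the yellow ones at (340,196) and (364,243) are decoys. The three cream prisms have dark holes in their ends, so those are the blocks. The area under the arm is hidden, so I'll look again for a fourth once the arm has moved.

Run:
```python
from h import *
s=status.observe(); R=Ro.from_euler('xyz',s['ee_rot'],degrees=True).as_matrix(); print(R.round(4))
print('tool z azimuth',np.degrees(np.arctan2(R[1,2],R[0,2])))
# canister centres from rim top view: blue-ish rim ; z .082
t=cam('top'); c=cam('scene'); tc=lambda x,y:(190+x/3,150+y/3); sc=lambda x,y:(200+x/2,130+y/2)
print('canA',onz(t,tc(572,154),.082).round(4),onz(c,sc(244,430),.082).round(4))
print('canB',onz(t,tc(704,138),.082).round(4),onz(c,sc(165,540),.082).round(4))
for p in [(.587+.08,.145-.0,.205)]: pass
ex=np.array([np.cos(np.radians(-2.2)),np.sin(np.radians(-2.2)),0]);ey=np.array([-ex[1],ex[0],0]);o=np.array([.587,.145,.205])
print('axis proj',proj(t,o-ey*.182),proj(c,o-ey*.182), proj(c,o-ey*.117+[0,0,.02]))
for a in (55,60,65):
  g=o-ey*.182-ex*.08*np.cos(np.radians(a))+[0,0,.08*np.sin(np.radians(a))]; print(a,g.round(4),proj(t,g).round(1),proj(c,g).round(1))
```

```text
[[-2.000e-04  9.415e-01  3.371e-01]
 [ 1.400e-03  3.371e-01 -9.415e-01]
 [-1.000e+00  3.000e-04 -1.400e-03]]
tool z azimuth -70.30120317190806
canA [ 0.5905 -0.2029  0.082 ] [ 0.5999 -0.2072  0.082 ]
canB [ 0.6052 -0.3359  0.082 ] [ 0.613  -0.3397  0.082 ]
axis proj [326.33007721 199.52416117] [364.25090758 245.17767514] [383.08103388 220.94026048]
55 [ 0.5342 -0.0351  0.2705] [326.6 213.2] [346.3 210.4]
60 [ 0.54   -0.0353  0.2743] [326.7 210.8] [348.8 210. ]
65 [ 0.5462 -0.0356  0.2775] [326.8 208.3] [351.4 209.9]
```

arm_command:
  deltas: [0,0,45,0,0,0,1,0,0,45,0,0,0,1,0,0,45,0,0,0,1,0,0,40,0,0,0,1,28,42,0,0,0,5.5,1,28,42,0,0,0,5.5,1,28,42,0,0,0,5.5,1,28,42,0,0,0,5.5,1,28,42,0,0,0,5.5,1,28,42,0,0,0,5.5,1,28,42,0,0,0,5.5,1,28,42,0,0,0,5.5,1,28,42,0,0,0,5.5,1,28,42,0,0,0,6,1,28,42,0,0,0,6,1,28,38,0,0,0,6.6,1,0,0,0,0,0,0,1]

```text
clock: 2.28
tcp_pos: [0.5305, -0.039, 0.3998]
ee_rot: [148.8, 89.9, 146.8]
contact_force: [-0.3, 0.5, 0.5]
finger_gap: 0.0923
```

Run:
```python
from h import *
s=status.observe(); print(s['clock'],s['tcp_pos'],s['ee_rot'],s['joints'])
for n in ['top','scene','wrist']: cv2.imwrite(f'pics/{n}1.png',imaging.capture(n))
```

```text
2.275 [ 0.5305265  -0.0389729   0.39975821] [148.77401485  89.91033375 146.83766827] [-1.72422911e+01 -2.80535256e-01  8.20438780e+01  2.48568396e-02
  9.83228836e+01 -1.53023650e+01]
```

View pics/top1.png

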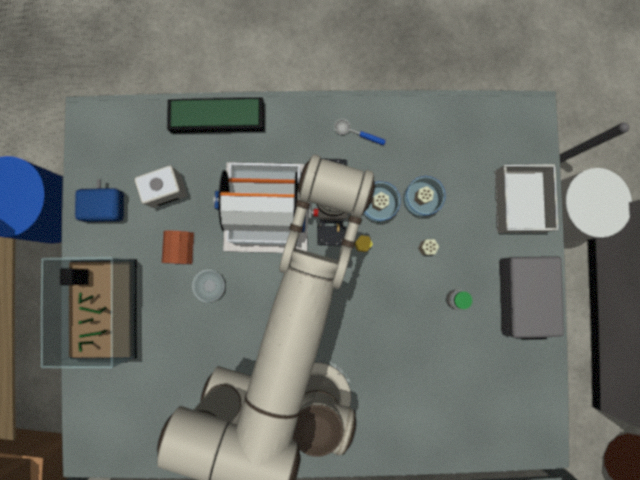

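View pics/wrist1.png

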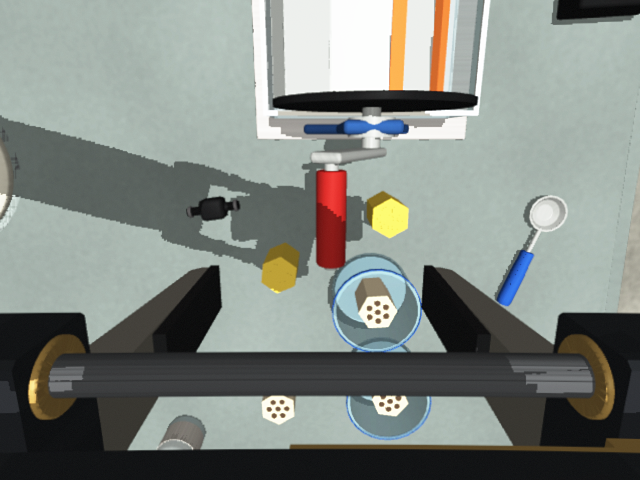

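The top view no longer has the arm over the lower left of the shelf, and no further cream block shows there. That makes three blocks: A, B and one loose. In the wrist view the red sleeve runs from (331,170) to (331,267).

Run:
```python
from h import *
im=cv2.imread('pics/wrist1.png'); c=cam('wrist')
b,m=blobs(im,(0,150,60),(5,255,255),300); print(b)
ys,xs=np.nonzero(m[160:275,300:360]); xs+=300; ys+=160
for r in (180,200,220,240,260):
    q=xs[ys==r]; print(r,q.min(),q.max())
for uv in [(331,172),(331,219),(331,262)]: print(onz(c,uv,.274).round(4))
R=Ro.from_euler('xyz',status.observe()['ee_rot'],degrees=True).as_matrix();print('az',np.degrees(np.arctan2(R[1,2],R[0,2])))
# disc/hub axis, cradle corners
for uv in [(257,138),(465,138)]: print('cradle',onz(c,uv,.006).round(4))
print('upright top ', onz(c,(372,127),.225).round(4))
for nm,uv,z in [('A',(377,310),.076),('canA',(377,311),.082),('canB',(389,403),.082),('B',(390,402),.076),('C',(278,408),.07)]: print(nm,onz(c,uv,z).round(4))
```

```text
[([330.8, 217.9], [317, 170, 29, 98, 2754])]
180 317 345
200 317 345
220 317 345
240 317 344
260 317 344
[ 0.5395 -0.0016  0.274 ]
[ 0.5383 -0.0358  0.274 ]
[ 0.5372 -0.0689  0.274 ]
az -2.271396395727027
cradle [0.4462 0.0222 0.006 ]
cradle [0.7264 0.0107 0.006 ]
upright top  [0.5748 0.0286 0.225 ]
A [ 0.5977 -0.2032  0.076 ]
canA [ 0.5969 -0.2018  0.082 ]
canB [ 0.6124 -0.3393  0.082 ]
B [ 0.6147 -0.3423  0.076 ]
C [ 0.4572 -0.3507  0.07  ]
```

arm_command:
  deltas: [4,-2,-40,0,0,0,1,4,-2,-40,0,0,0,1,0,0,-34,0,0,0,1,0,0,-20,0,0,0,1,0,0,0,0,0,0,1,0,0,0,0,0,0,0,0,0,0,0,0,0,0,0,0,0,0,0,0,0,0,0,0,0,0,0,0]

```text
clock: 3.55
tcp_pos: [0.538, -0.0454, 0.267]
ee_rot: [-17.7, 90.0, -19.9]
contact_force: [-0.3, 0.4, 0.2]
finger_gap: 0.0539
```

arm_command:
  deltas: [0,0,0,0,0,0,0,0,0,0,0,0,0,0,0,0,0,0,0,0,0,0,0,0,0,0,0,0]

```text
clock: 4.05
tcp_pos: [0.5372, -0.0453, 0.2664]
ee_rot: [179.6, 89.9, 177.4]
contact_force: [-3.6, -0.6, 1.1]
finger_gap: 0.0214
```

arm_command:
  deltas: [-5.5,0,-4,0,0,0,0,-5.5,0,-4.3,0,0,0,0,-5,0,-5,0,0,0,0,-4.5,0,-5.2,0,0,0,0,0,0,0,0,0,0,0]

```text
clock: 4.68
tcp_pos: [0.5149, -0.0445, 0.2501]
ee_rot: [169.3, 89.7, 167.2]
contact_force: [-15.3, 3.6, 15.7]
finger_gap: 0.0212
```

arm_command:
  deltas: [-6,0,-3,0,0,0,0,-5,0,-5,0,0,0,0,-3.5,0,-6.5,0,0,0,0,-2,0,-6.5,0,0,0,0,0,0,0,0,0,0,0]

```text
clock: 5.3
tcp_pos: [0.4984, -0.0438, 0.2258]
ee_rot: [154.1, 89.6, 151.9]
contact_force: [-7.3, 4.2, 1.2]
finger_gap: 0.0211
```

arm_command:
  deltas: [-3,0,-6,0,0,0,0,-2,0,-7,0,0,0,0,-1,0,-8,0,0,0,0,0,0,-8,0,0,0,0,0,0,0,0,0,0,0]

```text
clock: 5.92
tcp_pos: [0.4919, -0.0435, 0.1955]
ee_rot: [154.3, 89.5, 152.1]
contact_force: [-5.4, 4.8, -3.2]
finger_gap: 0.0214
```

Run:
```python
from h import *
s=status.observe(); print(s['tcp_pos'],s['contact_force'])
for n in ['top','scene','wrist']: cv2.imwrite(f'pics/{n}2.png',imaging.capture(n))
im=cv2.imread('pics/top2.png');print(blobs(im,(5,180,140),(18,255,255))[0])
cv2.imwrite('pics/top2c.png',cv2.resize(im[150:270,190:450],None,fx=3,fy=3))
```

```text
[ 0.49185018 -0.04354653  0.19552062] [-5.3568142   4.78115622 -3.21215336]
[([259.6, 174.0], [224, 172, 71, 5, 159]), ([255.7, 223.9], [223, 222, 70, 4, 152])]
```

View pics/top2c.png

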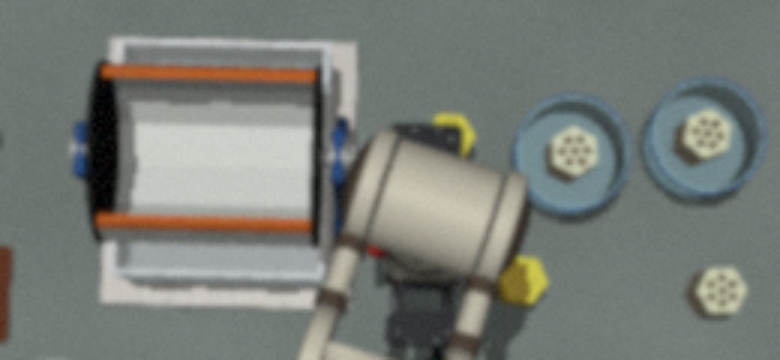

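View pics/scene2.png

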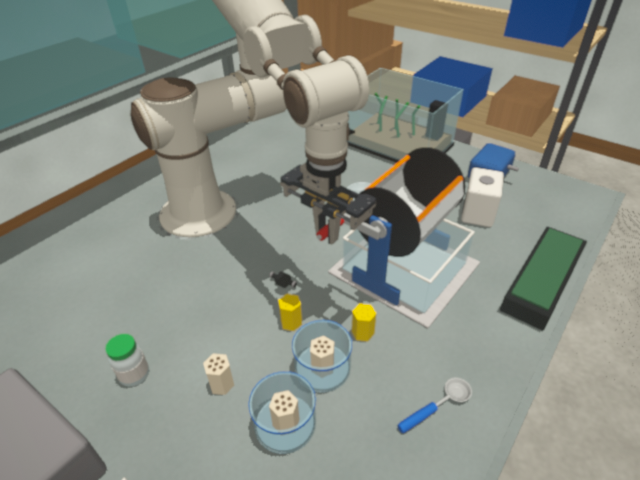

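The port now faces up, with orange strips at top rows 174 and 224 and the crank low at the left. I'll check the strip heights and centre.

Run:
```python
from h import *
t=cam('top')
tc=lambda x,y:(190+x/3,150+y/3)
P=[onz(t,tc(*p),.244) for p in [(103,72),(318,75),(314,225),(97,218)]]
print(np.round(P,4),np.mean(P,0))
c=cam('scene'); im=cv2.imread('pics/scene2.png'); print(blobs(im,(5,180,140),(18,255,255))[0])
```

```text
[[0.6476 0.2375 0.244 ]
 [0.6419 0.0447 0.244 ]
 [0.507  0.0499 0.244 ]
 [0.516  0.2431 0.244 ]] [0.57810952 0.14379853 0.244     ]
[([390.2, 170.5], [369, 155, 41, 33, 177]), ([439.9, 196.8], [417, 176, 46, 45, 313])]
```

View pics/wrist2.png

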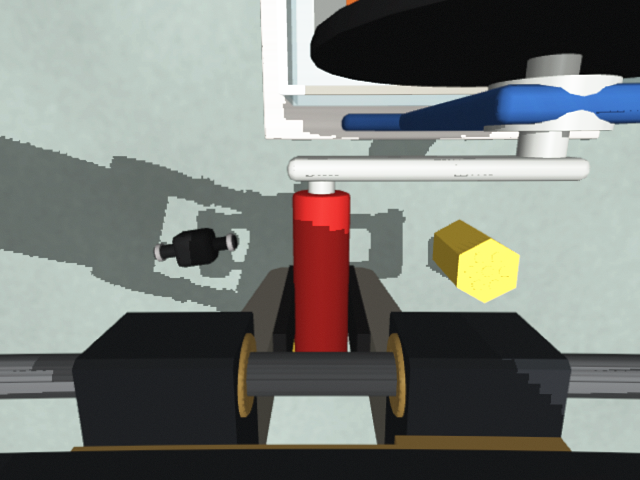

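arm_command:
  deltas: [0,0,0,0,0,0,1,0,0,0,0,0,0,1,0,0,0,0,0,0,1,0,0,0,0,0,0,1,0,0,35,0,0,0,1,0,0,40,0,0,0,1,0,0,40,0,0,0,1,-5,-40,0,0,0,0,1,-5,-50,0,0,0,0,1,-5,-50,0,0,0,0,1,-5,-50,0,0,0,0,1,-5,-50,0,0,0,0,1,-5,-40,0,0,0,0,1,-6,-26,0,0,0,0,1,0,0,-30,0,0,0,1,0,0,-30,0,0,0,1,0,0,0,0,0,0,1]

```text
clock: 8.2
tcp_pos: [0.4577, -0.3503, 0.2505]
ee_rot: [133.0, 89.7, 130.8]
contact_force: [0.2, 0.1, 1.0]
finger_gap: 0.0918
```

Run:
```python
from h import *
s=status.observe(); print(s['tcp_pos'],s['ee_rot'])
w=imaging.capture('wrist'); t=imaging.capture('top')
cv2.imwrite('pics/wrist3.png',w); cv2.imwrite('pics/top3.png',t)
cv2.imwrite('pics/top3c.png',cv2.resize(t[150:270,190:450],None,fx=3,fy=3))
np.save('s3.npy',np.r_[s['tcp_pos'],s['ee_rot']])
```

```text
[ 0.45768262 -0.3502924   0.25047487] [133.00915837  89.68748492 130.7918907 ]
```

View pics/wrist3.png

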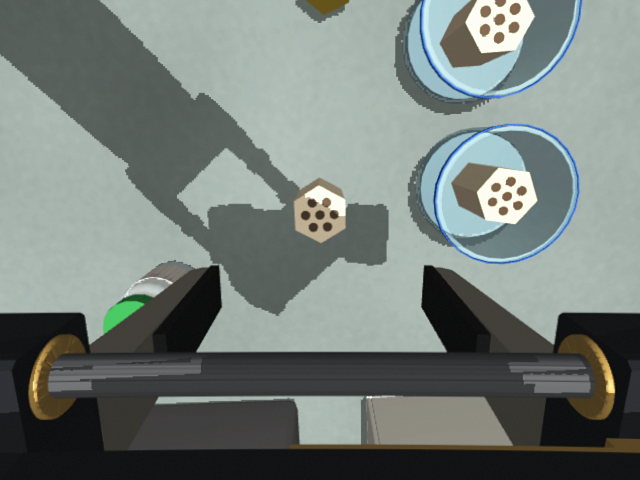

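View pics/top3c.png

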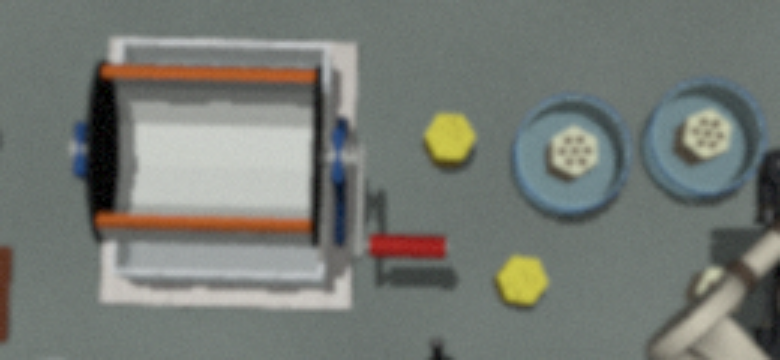

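The drum stayed with its port up. Block C is at about (320,215) in the wrist view, with flats facing left and right; B is at (508,195) and A at (500,20). Next I'll use the hole pattern to measure centres and orientation.

```bash
cat >> h.py <<'E'
def holes(img,c,roi,z):
    """dark holes in a cream end; returns world points"""
    x0,y0,x1,y1=roi; g=img[y0:y1,x0:x1]
    hsv=cv2.cvtColor(cv2.resize(g,None,fx=4,fy=4,interpolation=cv2.INTER_CUBIC),cv2.COLOR_BGR2HSV)
    b=cv2.resize(cv2.cvtColor(g,cv2.COLOR_BGR2GRAY),None,fx=4,fy=4,interpolation=cv2.INTER_CUBIC)
    bh=cv2.morphologyEx(b,cv2.MORPH_BLACKHAT,cv2.getStructuringElement(cv2.MORPH_ELLIPSE,(61,61)))
    m=(bh>50).astype(np.uint8)
    n,l,s,ce=cv2.connectedComponentsWithStats(m)
    out=[]
    for i in range(1,n):
        w,h,a=s[i][2:5]
        if 400<a<6000 and .5<w/h<2 and a>.6*w*h: out.append((ce[i][0]/4+x0-.375,ce[i][1]/4+y0-.375,a))
    P=np.array([onz(c,o[:2],z) for o in out])
    return np.array(out),P
E
python3 - <<'E'
from h import *
a=np.load('s3.npy'); w=cv2.imread('pics/wrist3.png'); c=cam('wrist',dict(tcp_pos=a[:3],ee_rot=a[3:]))
for nm,roi,z in [('C',(290,180,350,245),.07),('B',(478,160,540,226),.076),('A',(465,0,536,55),.076)]:
    o,P=holes(w,c,roi,z); print(nm,o.round(1).tolist()); m=np.median(P,0); 
    # centre = point nearest median
    i=np.argmin(np.linalg.norm(P-np.mean(P,0),axis=1)); d=P-P[i]
    r=np.hypot(d[:,0],d[:,1])*1000; an=np.degrees(np.arctan2(d[:,1],d[:,0]))
    print(' mean',P.mean(0).round(4),'ctr',P[i].round(4),'r',r.round(1),'ang mod60',(an%60).round(1))
x=np.hstack([cv2.resize(w[y0:y0+66,x0:x0+66],(264,264),interpolation=cv2.INTER_CUBIC) for x0,y0 in ((287,178),(476,160),(466,0))]); cv2.imwrite('pics/w3c.png',x)
E
```

```text
C [[326.1, 202.0, 1126.0], [311.6, 202.8, 1080.0], [319.5, 214.5, 1189.0], [333.7, 214.1, 1091.0], [305.1, 215.0, 1196.0], [327.0, 226.4, 1168.0], [312.9, 226.9, 1142.0]]
 mean [ 0.457  -0.3507  0.07  ] ctr [ 0.457  -0.3506  0.07  ] r [12.4 12.4  0.  12.4 12.5 12.5 12.4] ang mod60 [ 0.5  1.1  0.  59.6 59.9 59.8  0.2]
B [[510.3, 181.2, 1299.0], [495.6, 186.9, 1236.0], [521.2, 190.5, 1306.0], [506.6, 196.0, 1230.0], [492.1, 201.5, 1152.0], [517.4, 205.0, 1216.0], [502.9, 210.4, 1162.0]]
 mean [ 0.6145 -0.3396  0.076 ] ctr [ 0.6145 -0.3396  0.076 ] r [12.5 12.5 12.4  0.  12.5 12.4 12.4] ang mod60 [20.3 20.2 19.6  0.  19.8 19.8 19.7]
A [[499.9, 2.5, 1043.0], [514.7, 8.4, 1754.0], [485.1, 11.0, 1717.0], [499.1, 19.1, 1759.0], [513.4, 27.0, 1670.0], [484.5, 29.6, 1710.0], [498.5, 37.3, 1638.0]]
 mean [ 0.5984 -0.2051  0.076 ] ctr [ 0.5982 -0.2049  0.076 ] r [11.1 12.7 12.4  0.  12.6 12.3 12.5] ang mod60 [31.8 31.1 31.1  0.  31.8 32.6 32.7]
```

View pics/w3c.png

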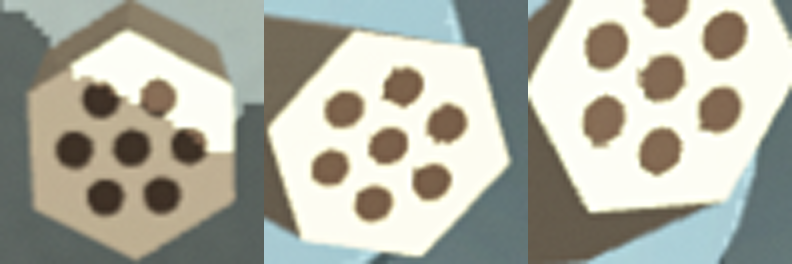

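arm_command:
  deltas: [0,0,-50,0,0,2.2,1,0,0,-50,0,0,0,1,0,0,-50,0,0,0,1,0,0,-40,0,0,0,1,0,0,-20,0,0,0,1,0,0,0,0,0,0,1,0,0,0,0,0,0,0,0,0,0,0,0,0,0,0,0,0,0,0,0,0,0,0,0,0,0,0,0,0,0,0,0,0,0,0,0,0,0,0,0,0,0]

```text
clock: 9.8
tcp_pos: [0.4586, -0.3514, 0.0432]
ee_rot: [170.2, 90.0, 170.2]
contact_force: [-0.9, -0.3, 2.4]
finger_gap: 0.0439
```

arm_command:
  deltas: [0,0,25,0,0,0,0,0,0,40,0,0,0,0,0,0,50,0,0,0,0,0,0,50,0,0,0,0,0,0,50,0,0,0,0,0,0,50,0,0,0,0,0,0,45,0,0,0,0,10,45,0,0,0,0,0,10,45,0,0,0,0,0,10,45,0,0,0,0,0,10,45,0,0,0,0,0,10,45,0,0,0,0,0,10,45,0,0,0,0,0]

```text
clock: 11.42
tcp_pos: [0.5188, -0.0797, 0.3525]
ee_rot: [130.5, 90.0, 130.5]
contact_force: [1.0, -0.4, -1.9]
finger_gap: 0.0436
```

arm_command:
  deltas: [10,46,5,0,0,-1,0,10,46,0,0,0,-1,0,10,46,0,0,0,0,0,10,46,0,0,0,0,0,11,46,0,0,0,0,0,11,46,0,0,0,0,0,0,0,0,0,0,0,0,0,0,0,0,0,0,0]

```text
clock: 12.42
tcp_pos: [0.5806, 0.1943, 0.3575]
ee_rot: [-151.0, 89.9, -153.0]
contact_force: [0.2, -1.4, -1.0]
finger_gap: 0.0435
```

Run:
```python
from h import *
s=status.observe(); print(s['tcp_pos'],s['ee_rot'],s['joints'].round(1),s['contact_force'])
w=imaging.capture('wrist'); cv2.imwrite('pics/wrist4.png',w); cv2.imwrite('pics/scene4.png',imaging.capture('scene'))
```

```text
[0.58058167 0.19425186 0.35746332] [-151.02456629   89.92858511 -153.02244013] [ 7.2 11.9 73.6 -0.  94.6  9.2] [ 0.23828567 -1.43851019 -1.04987583]
```

View pics/wrist4.png

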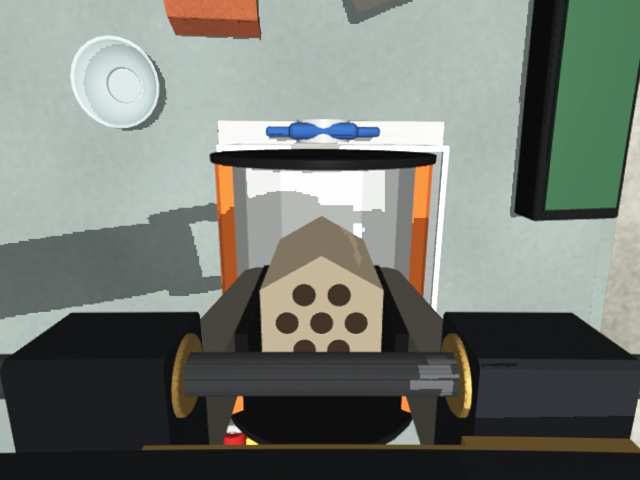

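View pics/scene4.png

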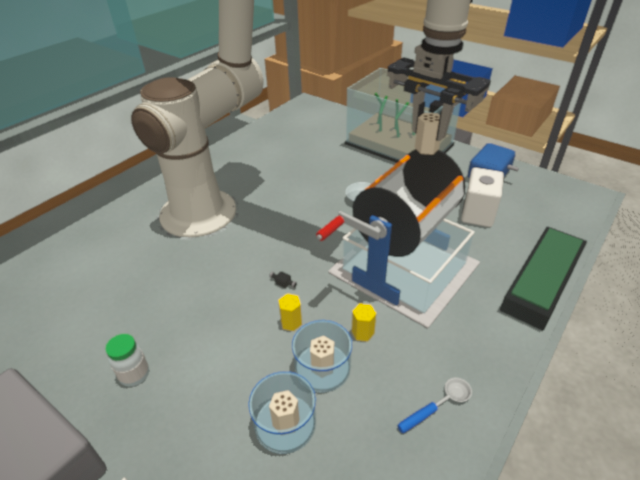

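The block is held between the pads, over the port. In the wrist view the strips are at columns ~228 and ~422 near row 170, and the far disc top is at row ~152.

Run:
```python
from h import *
c=cam('wrist')
for uv in [(225,172),(426,172),(232,270),(413,270)]: print(onz(c,uv,.244).round(4))
print('far disc top', onz(c,(322,150),.289).round(4), onz(c,(322,165),.289).round(4))
print('near disc lower edge', onz(c,(322,445),.289).round(4),onz(c,(322,408),.289).round(4))
print('upright',onz(c,(322,131),.225).round(4))
```

```text
[0.5183 0.2376 0.244 ]
[0.655  0.2327 0.244 ]
[0.5167 0.1672 0.244 ]
[0.6476 0.1625 0.244 ]
far disc top [0.5849 0.2518 0.289 ] [0.5846 0.2435 0.289 ]
near disc lower edge [0.5779 0.0561 0.289 ] [0.5789 0.0847 0.289 ]
upright [0.5853 0.2624 0.225 ]
```

arm_command:
  deltas: [1,1,-40,0,0,0,0,0,0,-40,0,0,0,0,0,0,-40,0,0,0,0,0,0,-25,0,0,0,0,0,0,-15,0,0,0,0,0,0,-7,0,0,0,0,0,0,0,0,0,0,0]

```text
clock: 13.4
tcp_pos: [0.5821, 0.1954, 0.1916]
ee_rot: [8.8, 90.0, 6.8]
contact_force: [0.1, -0.3, -2.0]
finger_gap: 0.0438
```

arm_command:
  deltas: [0,0,-6,0,0,0,0,0,0,0,0,0,0,0.62,0,0,0,0,0,0,0.62,0,0,0,0,0,0,0.62,0,0,0,0,0,0,0.62,0,0,30,0,0,0,0.62,0,0,40,0,0,0,0.62,0,0,45,0,0,0,0.62,0,0,45,0,0,0,0.62,0,0,0,0,0,0,0.62]

```text
clock: 14.65
tcp_pos: [0.5836, 0.196, 0.3504]
ee_rot: [9.6, 89.5, 7.6]
contact_force: [-0.5, -0.7, -0.4]
finger_gap: 0.057
```

Run:
```python
from h import *
s=status.observe(); print(s['tcp_pos'],s['finger_gap'],s['contact_force'])
w=imaging.capture('wrist'); cv2.imwrite('pics/wrist5.png',w)
```

```text
[0.58358284 0.19595087 0.35041461] 0.056984091586452096 [-0.4954117  -0.68105832 -0.36688639]
```

View pics/wrist5.png

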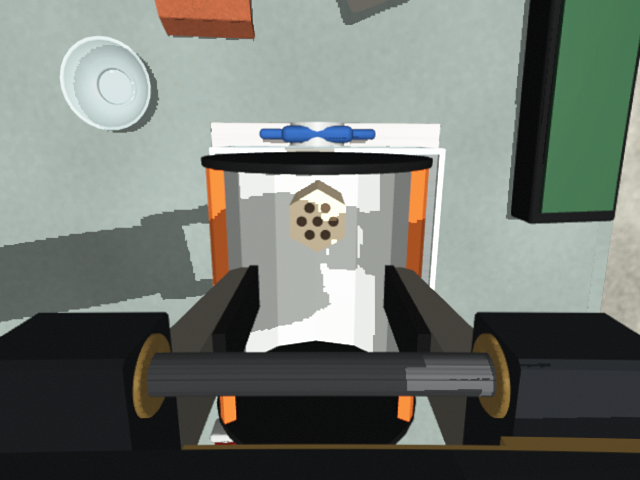

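Block C stands upright in the drum at (318,215). Canister A is next.

arm_command:
  deltas: [0,-45,0,0,0,0,0.62,0,-50,0,0,0,-4,0.62,0,-50,0,0,0,-4,0.62,2,-50,0,0,0,-4,0.62,4,-50,0,0,0,-4,0.62,4,-50,0,0,0,-4,0.62,4,-50,0,0,0,-4,0.62,0,-40,0,0,0,-2,0.62,0,-16,0,0,0,0,0.62,0,0,-40,0,0,0,0.62,0,0,-50,0,0,0,0.62,0,0,0,0,0,0,0.62,0,0,0,0,0,0,0.62]

```text
clock: 16.32
tcp_pos: [0.5965, -0.205, 0.2569]
ee_rot: [4.6, 89.9, -23.3]
contact_force: [0.9, -0.4, 1.1]
finger_gap: 0.0569
```

Run:
```python
from h import *
s=status.observe(); print(s['tcp_pos'],s['ee_rot'],s['finger_gap'],s['joints'].round(1))
c=cam('wrist',s)
w=imaging.capture('wrist'); cv2.imwrite('pics/wrist6.png',w)
R=Ro.from_euler('xyz',s['ee_rot'],degrees=True).as_matrix();print('az',np.degrees(np.arctan2(R[1,2],R[0,2])), R[:,0])
u=proj(c,(.598,-.205,.076)).astype(int); print(u)
o,P=holes(w,c,(u[0]-40,u[1]-40,u[0]+40,u[1]+40),.076); print(o.round(1).tolist(),P.mean(0))
d=P-P.mean(0); print(np.hypot(d[:,0],d[:,1]).round(4),(np.degrees(np.arctan2(d[:,1],d[:,0]))%60).round(1))
```

```text
[ 0.59647506 -0.20495987  0.25687271] [  4.64299128  89.89358835 -23.29815911] 0.056918549089884994 [-29.9  16.1  79.7   0.   84.   -2. ]
az -27.941158361670727 [ 1.70579217e-03 -7.34565197e-04 -9.99998275e-01]
[320 213]
[[313.9, 200.6, 1081.0], [328.6, 200.8, 1123.0], [307.0, 212.8, 1167.0], [321.2, 212.8, 1165.0], [335.6, 213.1, 1161.0], [314.1, 224.9, 1148.0], [328.3, 225.1, 1148.0]] [ 0.59843462 -0.20500033  0.076     ]
[0.0125 0.0124 0.0124 0.0001 0.0125 0.0124 0.0125] [32.4 31.3 31.4  7.6 31.3 31.7 32. ]
```

View pics/wrist6.png

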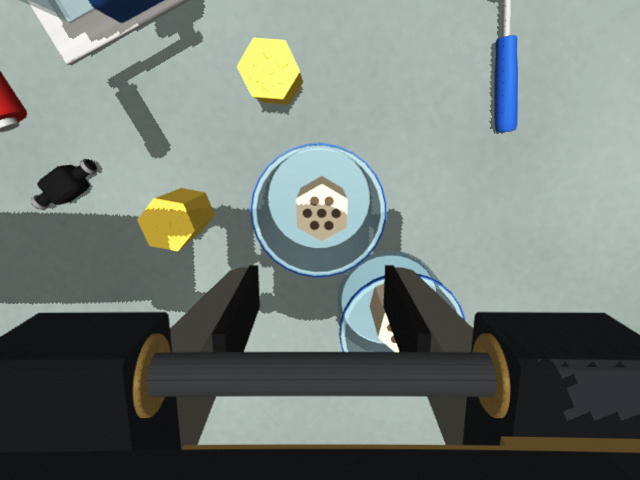

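arm_command:
  deltas: [2,0,-40,0,0,0,0.56,0,0,-50,0,0,0,0.56,0,0,-35,0,0,0,0.56,0,0,0,0,0,0,0.56]

```text
clock: 16.88
tcp_pos: [0.5972, -0.2047, 0.1293]
ee_rot: [176.6, 89.8, 148.6]
contact_force: [0.5, -0.8, 0.6]
finger_gap: 0.0515
```

Run:
```python
from h import *
s=status.observe(); print(s['tcp_pos'],s['ee_rot'],s['finger_gap'],s['contact_force'])
c=cam('wrist',s)
w=imaging.capture('wrist'); cv2.imwrite('pics/wrist7.png',w)
```

```text
[ 0.5971757  -0.20474487  0.12926538] [176.57115696  89.83558063 148.58905962] 0.05153587205407063 [ 0.45974209 -0.78183954  0.59514238]
```

View pics/wrist7.png

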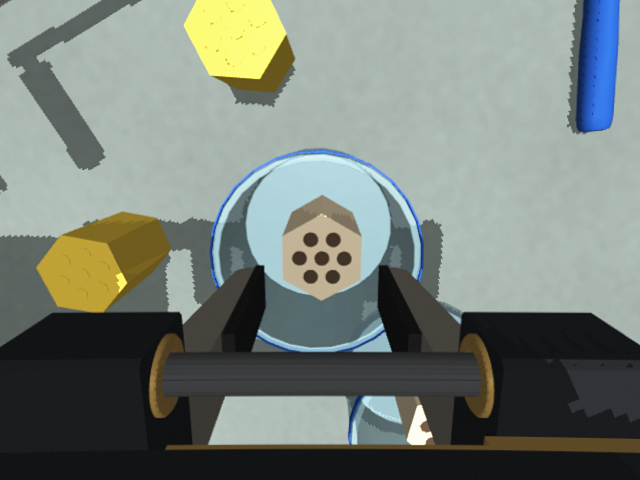

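Block A is centred at column 321 between fingertips at 264 and 379. The canister spans columns 211 to 423, so there is clearance on both sides. Descending.

arm_command:
  deltas: [0,0,-30,0,0,0,0.56,0,0,-30,0,0,0,0.56,0,0,-23,0,0,0,0.56,0,0,0,0,0,0,0.56,0,0,0,0,0,0,0,0,0,0,0,0,0,0,0,0,0,0,0,0,0,0,0,0,0,0,0,0]

```text
clock: 17.92
tcp_pos: [0.5997, -0.2063, 0.0501]
ee_rot: [-0.9, 89.7, -28.9]
contact_force: [0.4, -0.5, 6.6]
finger_gap: 0.0437
```

arm_command:
  deltas: [0,0,20,0,0,0,0,0,0,35,0,0,0,0,0,0,45,0,0,0,0,0,0,50,0,0,0,0,0,0,50,0,0,0,0,0,0,50,0,0,0,0,0,0,50,0,0,0,0,0,0,12,0,0,0,0,-3,45,0,0,0,4,0,-3,45,0,0,0,4,0,-3,45,0,0,0,4,0,-3,45,0,0,0,4,0,-3,45,0,0,0,5,0,-3,45,0,0,0,5,0,-2,31,0,0,0,0,0,0,0,0,0,0,0,0,0,0,0,0,0,0,0]

```text
clock: 20.05
tcp_pos: [0.5775, 0.095, 0.3584]
ee_rot: [-155.7, 89.9, -157.7]
contact_force: [0.1, -0.0, -0.6]
finger_gap: 0.0441
```

Run:
```python
from h import *
s=status.observe(); print(s['tcp_pos'],s['ee_rot'],s['finger_gap'],s['contact_force'])
c=cam('wrist',s)
w=imaging.capture('wrist'); cv2.imwrite('pics/wrist8.png',w);cv2.imwrite('pics/scene8.png',imaging.capture('scene'))
```

```text
[0.57750343 0.09495795 0.35838866] [-155.70357777   89.9176698  -157.72600534] 0.04408128821438812 [ 0.07931005 -0.01251107 -0.55178976]
```

View pics/wrist8.png

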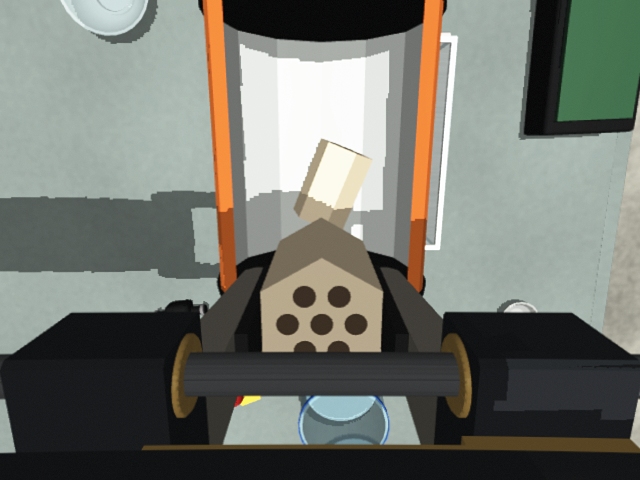

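View pics/scene8.png

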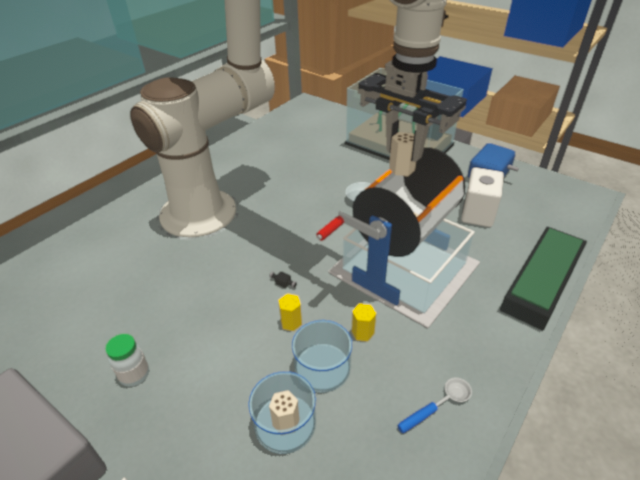

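Block A is held over the port. Block C has toppled since and now lies diagonally in the drum, from (345,150) to about (310,220).

Run:
```python
from h import *
c=cam('wrist')
for uv in [(323,139),(372,157),(296,208),(343,150),(335,215)]: print(uv,onz(c,uv,.170).round(4), onz(c,uv,.155).round(4))
```

```text
(323, 139) [0.5829 0.157  0.17  ] [0.5829 0.1568 0.155 ]
(372, 157) [0.6245 0.1404 0.17  ] [0.6263 0.1395 0.155 ]
(296, 208) [0.5569 0.0983 0.17  ] [0.5558 0.0956 0.155 ]
(343, 150) [0.5997 0.1472 0.17  ] [0.6005 0.1466 0.155 ]
(335, 215) [0.5913 0.0907 0.17  ] [0.5917 0.0877 0.155 ]
```

arm_command:
  deltas: [1,35,0,0,0,0,0,2,35,0,0,0,0,0,2,31,0,0,0,0,0,0,0,-20,0,0,0,0,0,0,-40,0,0,0,0,0,0,-40,0,0,0,0,0,0,-40,0,0,0,0,0,0,-25,0,0,0,0,0,0,-10,0,0,0,0,0,0,0,0,0,0,0]

```text
clock: 21.4
tcp_pos: [0.5829, 0.196, 0.184]
ee_rot: [-164.6, 90.0, -166.6]
contact_force: [0.8, -0.4, -0.8]
finger_gap: 0.0439
```

arm_command:
  deltas: [0,0,-4,0,0,0,0,0,0,0,0,0,0,0,0,0,0,0,0,0,0.62,0,0,0,0,0,0,0.62,0,0,0,0,0,0,0.62,0,0,0,0,0,0,0.62,0,0,30,0,0,0,0.62,0,0,40,0,0,0,0.62,0,0,45,0,0,0,0.62,0,0,50,0,0,0,0.62,0,-50,0,0,0,0,0.62,0,-50,0,0,0,0,0.62,0,0,0,0,0,0,0.62]

```text
clock: 23.02
tcp_pos: [0.5829, 0.0939, 0.3452]
ee_rot: [-76.5, 90.0, -78.8]
contact_force: [0.7, 0.2, -0.1]
finger_gap: 0.0572
```

Run:
```python
from h import *
s=status.observe(); print(s['tcp_pos'],s['finger_gap'],s['contact_force'])
w=imaging.capture('wrist'); cv2.imwrite('pics/wrist9.png',w)
```

```text
[0.58294452 0.09388396 0.3451846 ] 0.057215861545290736 [ 0.65086357  0.21527774 -0.10167051]
```

View pics/wrist9.png

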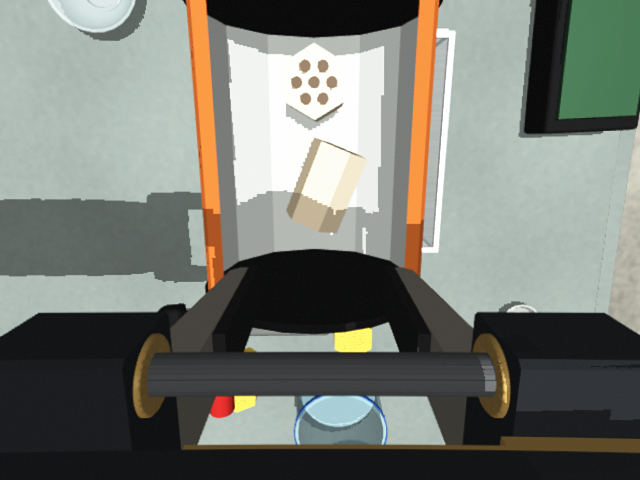

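Block A stands at the far end (314,82) and C lies mid-drum (328,187). Next is block B in canister B.

arm_command:
  deltas: [2,-45,5,0,0,2,0.62,3,-50,0,0,0,3,0.62,3,-50,0,0,0,3,0.62,4,-50,0,0,0,3,0.62,4,-50,0,0,0,3,0.62,4,-50,0,0,0,3,0.62,4,-50,0,0,0,3,0.62,4,-50,0,0,0,2,0.62,4,-38,0,0,0,0,0.62,0,0,-40,0,0,0,0.62,0,0,-50,0,0,0,0.62,0,0,0,0,0,0,0.56,0,0,0,0,0,0,0.56]

```text
clock: 24.7
tcp_pos: [0.6159, -0.336, 0.2624]
ee_rot: [-53.9, 89.8, -33.9]
contact_force: [-0.1, -0.6, 0.1]
finger_gap: 0.0517
```

Run:
```python
from h import *
s=status.observe(); print(s['tcp_pos'],s['ee_rot'],s['finger_gap'],s['joints'].round(1))
c=cam('wrist',s)
w=imaging.capture('wrist'); cv2.imwrite('pics/wrist10.png',w)
R=Ro.from_euler('xyz',s['ee_rot'],degrees=True).as_matrix();print('az',np.degrees(np.arctan2(R[1,2],R[0,2])), R[:,0])
u=proj(c,(.6145,-.3396,.076)).astype(int); print(u)
o,P=holes(w,c,(u[0]-40,u[1]-40,u[0]+40,u[1]+40),.076); print(o.round(1).tolist(),P.mean(0))
d=P-P.mean(0); print(np.hypot(d[:,0],d[:,1]).round(4),(np.degrees(np.arctan2(d[:,1],d[:,0]))%60).round(1))
```

```text
[ 0.61594888 -0.33598028  0.26238902] [-53.94659925  89.84694237 -33.88698716] 0.051689561977614824 [-38.5  26.8  65.6   0.   87.5 -58.5]
az 20.059709360616676 [ 0.0022176  -0.00148943 -0.99999643]
[316 214]
[[323.6, 202.3, 1173.0], [309.4, 202.2, 1152.0], [302.4, 214.2, 1131.0], [316.4, 214.2, 1149.0], [330.6, 214.4, 1129.0], [309.5, 226.2, 1131.0], [323.5, 226.2, 1141.0]] [ 0.61466335 -0.33967234  0.076     ]
[0.0125 0.0125 0.0125 0.0001 0.0125 0.0125 0.0125] [19.8 19.9 19.8 33.  19.7 20.  19.9]
```

View pics/wrist10.png

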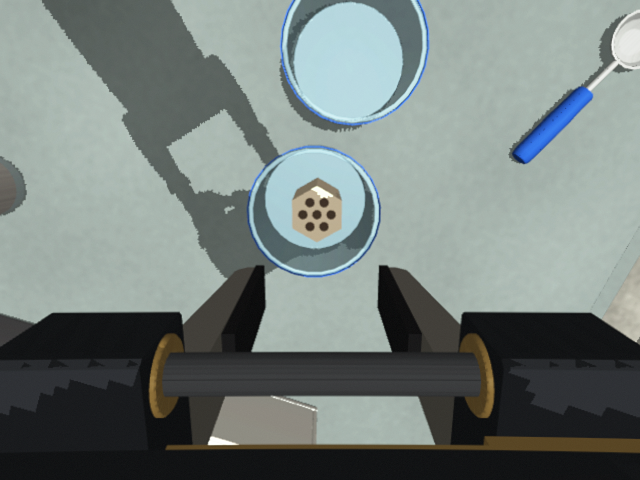

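arm_command:
  deltas: [-1,-4,-40,0,0,0,0.56,0,0,-50,0,0,0,0.56,0,0,-40,0,0,0,0.56,0,0,0,0,0,0,0.56,0,0,0,0,0,0,0.56]

```text
clock: 25.38
tcp_pos: [0.6156, -0.3416, 0.1341]
ee_rot: [-58.7, 89.7, -38.7]
contact_force: [0.4, 0.2, 0.3]
finger_gap: 0.0515
```

Run:
```python
from h import *
s=status.observe(); print(s['tcp_pos'],s['finger_gap'])
w=imaging.capture('wrist'); cv2.imwrite('pics/wrist11.png',w)
```

```text
[ 0.61562401 -0.34157136  0.13407111] 0.051453947053227374
```

View pics/wrist11.png

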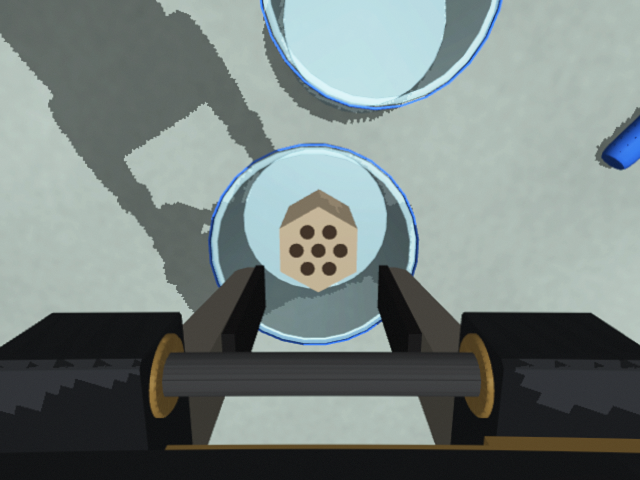

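arm_command:
  deltas: [-2,1,-25,0,0,0,0.56,0,0,-30,0,0,0,0.56,0,0,-30,0,0,0,0.56,0,0,0,0,0,0,0.56,0,0,0,0,0,0,0,0,0,0,0,0,0,0,0,0,0,0,0,0,0,0,0,0,0,0,0,0]

```text
clock: 26.42
tcp_pos: [0.6134, -0.3406, 0.0481]
ee_rot: [-59.5, 89.7, -39.5]
contact_force: [0.1, 1.8, 6.3]
finger_gap: 0.0436
```

arm_command:
  deltas: [0,0,20,0,0,0,0,0,0,35,0,0,0,0,0,0,45,0,0,0,0,0,0,50,0,0,0,0,0,0,50,0,0,0,0,0,0,50,0,0,0,0,0,0,50,0,0,0,0,-3,40,12,0,0,-2,0,-4,45,0,0,0,-3,0,-4,45,0,0,0,-3,0,-4,45,0,0,0,-3,0,-4,45,0,0,0,-3,0,-4,45,0,0,0,-3,0,-4,45,0,0,0,-3,0,-4,45,0,0,0,-2,0,-3,45,0,0,0,0,0,-2,30,0,0,0,0,0]

```text
clock: 28.55
tcp_pos: [0.575, 0.0927, 0.3584]
ee_rot: [17.8, 89.9, 15.9]
contact_force: [-1.9, 0.2, -1.3]
finger_gap: 0.0437
```

arm_command:
  deltas: [0,0,0,0,0,0,0,0,0,0,0,0,0,0]

```text
clock: 28.8
tcp_pos: [0.5757, 0.09, 0.3577]
ee_rot: [-48.0, 90.0, -50.1]
contact_force: [0.3, -0.6, -1.1]
finger_gap: 0.044
```

Run:
```python
from h import *
s=status.observe(); print(s['tcp_pos'],s['finger_gap'])
w=imaging.capture('wrist'); cv2.imwrite('pics/wrist12.png',w)
```

```text
[0.57570602 0.08996644 0.35768582] 0.04403154176590453
```

View pics/wrist12.png

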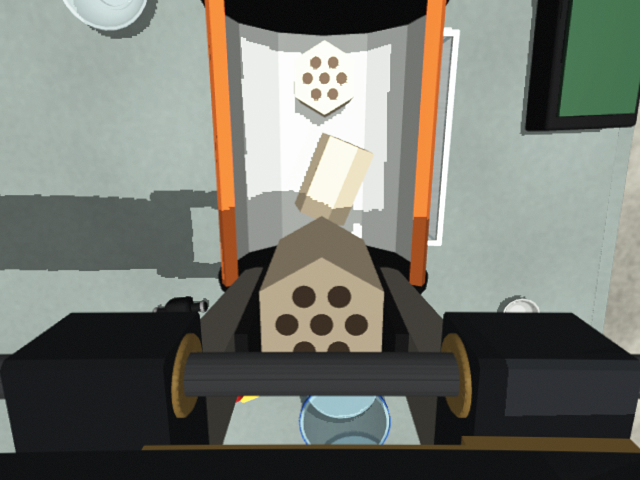

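arm_command:
  deltas: [1,0,-40,0,0,0,0,0,0,-40,0,0,0,0,0,0,-30,0,0,0,0,0,0,-15,0,0,0,0,0,0,-8,0,0,0,0,0,0,0,0,0,0,0]

```text
clock: 29.6
tcp_pos: [0.5771, 0.0903, 0.2247]
ee_rot: [-3.4, 90.0, -5.5]
contact_force: [0.2, 0.6, -0.3]
finger_gap: 0.0442
```

arm_command:
  deltas: [0,0,-4,0,0,0,0,0,0,-4,0,0,0,0,0,0,0,0,0,0,0]

```text
clock: 29.98
tcp_pos: [0.579, 0.0895, 0.2198]
ee_rot: [-18.3, 89.6, -20.3]
contact_force: [-1.3, -3.8, 7.9]
finger_gap: 0.0438
```

arm_command:
  deltas: [0,0,0,0,0,0,0.62,0,0,0,0,0,0,0.62,0,0,0,0,0,0,0.62,0,0,0,0,0,0,0.62,0,0,30,0,0,0,0.62,0,0,40,0,0,0,0.62,0,0,40,0,0,0,0.62,0,0,40,0,0,0,0.62,0,-20,0,0,0,0,0.62,0,0,0,0,0,0,0.62]

```text
clock: 31.22
tcp_pos: [0.5765, 0.0694, 0.3649]
ee_rot: [-175.2, 89.9, -177.4]
contact_force: [0.8, 1.2, -0.4]
finger_gap: 0.0566
```

Run:
```python
from h import *
s=status.observe(); print(s['clock'],s['tcp_pos'],s['finger_gap'])
w=imaging.capture('wrist'); cv2.imwrite('pics/wrist13.png',w)
```

```text
31.225 [0.57654256 0.06944541 0.36485047] 0.05659659177143941
```

View pics/wrist13.png

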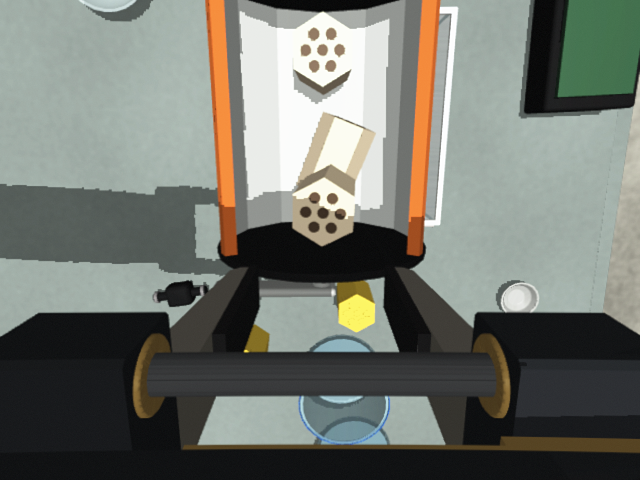

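Run:
```python
from h import *
s=imaging.capture('scene'); t=imaging.capture('top'); cv2.imwrite('pics/scene13.png',cv2.resize(s[130:290,320:520],None,fx=4,fy=3.75,interpolation=cv2.INTER_CUBIC))
a=cam('wrist'); w=cv2.imread('pics/wrist13.png')
o,P=holes(w,a,(285,185,365,250),.2); print(o.round(1).tolist())
# hole spacing (12.5 mm in the end plane) gives the range
i=np.argmin(np.abs(o[:,:2]-o[:,:2].mean(0)).sum(1)); print(np.linalg.norm(o[:,:2]-o[i,:2],axis=1))
for z in (.2,.22,.24,.25): 
    Q=np.array([onz(a,q[:2],z) for q in o]); print(z,Q[i].round(4),np.linalg.norm(Q-Q[i],axis=1).round(4))
```

```text
[[314.2, 197.4, 1681.0], [331.9, 198.3, 1687.0], [356.7, 207.3, 461.0], [305.2, 211.6, 1658.0], [322.5, 212.7, 1672.0], [340.0, 213.6, 1638.0], [313.5, 226.6, 1641.0], [330.7, 227.6, 1642.0], [322.8, 246.9, 594.0]]
[17.51743622 17.26496309 34.56478028 17.34345458  0.         17.44531171
 16.57788069 16.98389604 34.18787743]
0.2 [0.5784 0.0745 0.2   ] [0.0146 0.0143 0.0285 0.0144 0.     0.0144 0.014  0.0144 0.0294]
0.22 [0.5785 0.0784 0.22  ] [0.0137 0.0135 0.0267 0.0135 0.     0.0136 0.0132 0.0135 0.0276]
0.24 [0.5787 0.0824 0.24  ] [0.0128 0.0126 0.025  0.0126 0.     0.0127 0.0123 0.0126 0.0258]
0.25 [0.5788 0.0843 0.25  ] [0.0123 0.0121 0.0241 0.0121 0.     0.0122 0.0119 0.0122 0.0249]
```

View pics/scene13.png

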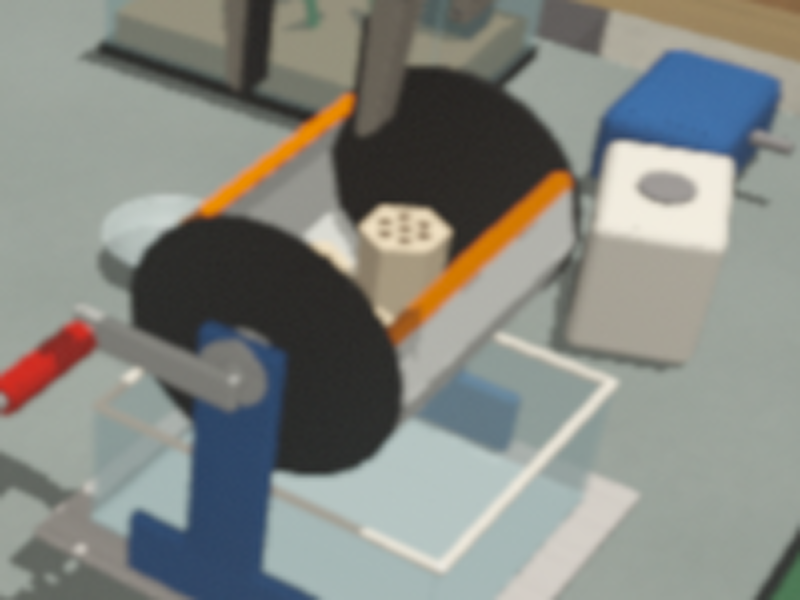

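B stands upright on top of the lying C, with its end face at z≈0.24 by hole spacing, so it could tumble over the lip when the drum turns. I'll push it over gently toward -x, down into the trough, with the fingers shut.

arm_command:
  deltas: [22,7,0,0,0,0,0,22,7,0,0,0,0,0,0,0,0,0,0,0,0,0,0,-30,0,0,0,0,0,0,-30,0,0,0,0,0,0,-20,0,0,0,0,0,0,0,0,0,0,0]

```text
clock: 32.25
tcp_pos: [0.6194, 0.0847, 0.2842]
ee_rot: [179.5, 89.8, 177.5]
contact_force: [0.6, 0.6, 0.4]
finger_gap: 0.0004
```

Run:
```python
from h import *
s=status.observe(); print(s['clock'],s['tcp_pos'],s['finger_gap'])
w=imaging.capture('wrist'); cv2.imwrite('pics/wrist14.png',w)
```

```text
32.25 [0.61944718 0.084707   0.28416266] 0.0003521164424892878
```

View pics/wrist14.png

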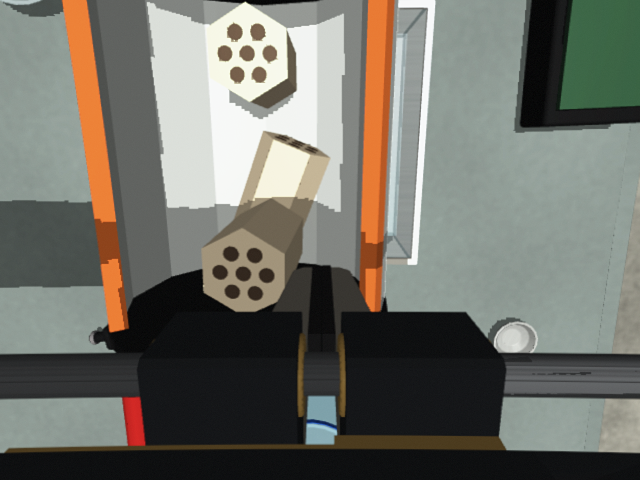

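arm_command:
  deltas: [2,0,-25,0,0,0,0,0,0,-24,0,0,0,0,0,0,0,0,0,0,0]

```text
clock: 32.67
tcp_pos: [0.6223, 0.0847, 0.2366]
ee_rot: [179.2, 89.9, 177.2]
contact_force: [-0.3, 0.6, -0.2]
finger_gap: 0.0004
```

arm_command:
  deltas: [-6,0,0,0,0,0,0,-6,0,0,0,0,0,0,-6,0,0,0,0,0,0,-6,0,0,0,0,0,0,-6,0,0,0,0,0,0,0,0,0,0,0,0,0]

```text
clock: 33.42
tcp_pos: [0.5924, 0.0847, 0.2372]
ee_rot: [-179.3, 90.0, 178.7]
contact_force: [-0.9, 0.2, 0.2]
finger_gap: 0.0006
```

Run:
```python
from h import *
s=status.observe(); print(s['clock'],s['tcp_pos'],s['contact_force'])
w=imaging.capture('wrist'); cv2.imwrite('pics/wrist15.png',w)
```

```text
33.425 [0.59236373 0.08472661 0.23715677] [-0.85962739  0.23680825  0.19777173]
```

View pics/wrist15.png

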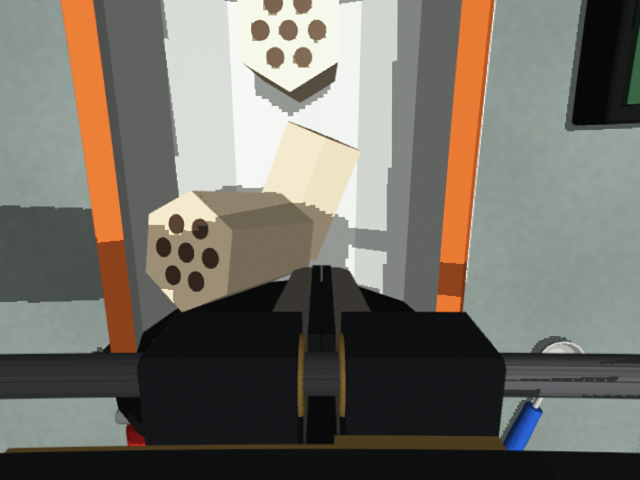

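B now leans low against the -x wall at (230,250). I'll raise the arm and go back to the crank.

arm_command:
  deltas: [0,0,30,0,0,0,0,0,0,40,0,0,0,0,0,0,40,0,0,0,0,-15,-20,10,0,0,0,0,-15,-20,0,0,0,0,0,-15,-20,0,0,0,0,0,-15,-20,0,0,0,0,1,-15,-20,0,0,0,0,1,-15,-20,0,0,0,0,1,-10,-9,0,0,0,0,1,0,0,0,0,0,0,1,0,0,0,0,0,0,1]

```text
clock: 34.98
tcp_pos: [0.4931, -0.0439, 0.3571]
ee_rot: [51.4, 90.0, 49.4]
contact_force: [0.1, -1.3, 0.5]
finger_gap: 0.0582
```

Run:
```python
from h import *
s=status.observe(); print(s['clock'],s['tcp_pos'],s['ee_rot'],s['finger_gap'])
c=cam('wrist',s)
w=imaging.capture('wrist'); cv2.imwrite('pics/wrist16.png',w)
sc=imaging.capture('scene'); cv2.imwrite('pics/scene16.png',cv2.resize(sc[130:290,320:520],None,fx=4,fy=3.75,interpolation=cv2.INTER_CUBIC))
b,m=blobs(w,(0,150,60),(4,255,255),300); print(b)
u=b[0]; x,y,ww,hh,_=u[1]; 
for v in (y+3,y+hh-4): print(onz(c,(x+ww/2,v),.205).round(4))
```

```text
34.975 [ 0.49312052 -0.04387843  0.35709372] [51.38080501 89.97966558 49.40815435] 0.05821586306417728
[([319.5, 205.6], [306, 162, 28, 90, 2334])]
[ 4.953e-01 -2.000e-04  2.050e-01]
[ 0.4929 -0.067   0.205 ]
```

View pics/wrist16.png

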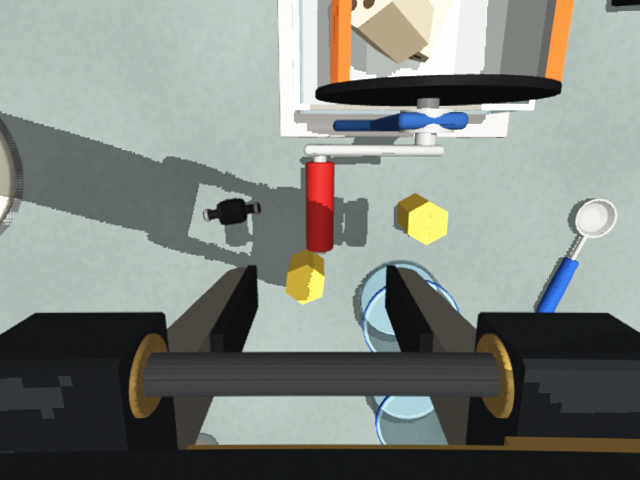

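View pics/scene16.png

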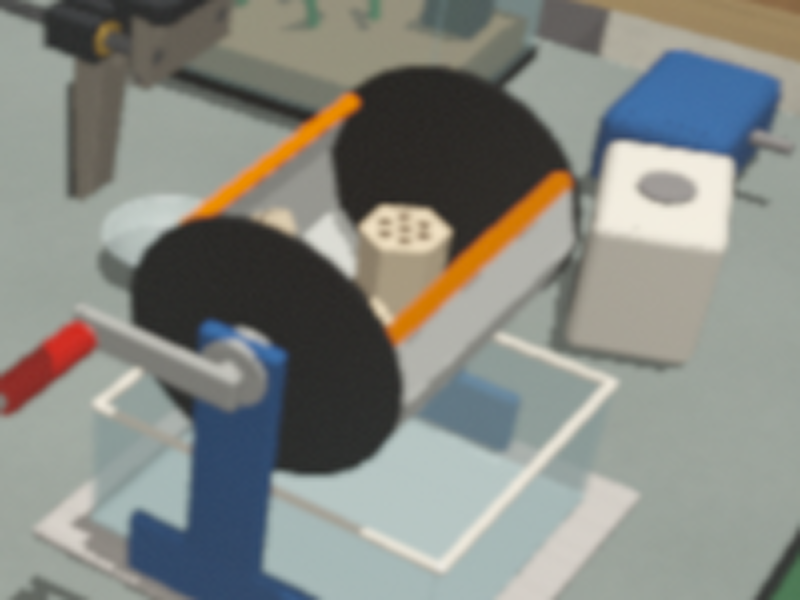

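All three blocks are inside the drum: A is standing, C is lying, and B is leaning on the -x wall. The sleeve is at x≈0.494 with the crank level, so the port is still up. Gripping the crank now.

arm_command:
  deltas: [0,0,-40,0,0,0,1,0,0,-40,0,0,0,1,0,0,-40,0,0,0,1,0,0,-39,0,0,0,1,0,0,0,0,0,0,1,0,0,0,0,0,0,0,0,0,0,0,0,0,0,0,0,0,0,0,0,0,0,0,0,0,0,0,0,0,0,0,0,0,0,0,0,0,0,0,0,0,0,0,0,0,0,0,0,0]

```text
clock: 36.58
tcp_pos: [0.4927, -0.0443, 0.198]
ee_rot: [166.0, 90.0, 164.0]
contact_force: [0.4, 0.1, -0.1]
finger_gap: 0.0241
```

arm_command:
  deltas: [0,0,0,0,0,0,0,0,0,0,0,0,0,0,0.3,0,7,0,0,0,0,0.9,0,7,0,0,0,0,1.5,0,6.8,0,0,0,0,2.1,0,6.7,0,0,0,0,2.7,0,6.4,0,0,0,0,3.2,0,6.2,0,0,0,0,0,0,0,0,0,0,0]

```text
clock: 37.7
tcp_pos: [0.5044, -0.0448, 0.2397]
ee_rot: [-23.9, 89.8, -25.9]
contact_force: [-5.1, -2.4, 3.6]
finger_gap: 0.0211
```

arm_command:
  deltas: [3.7,-0.2,6,0,0,0,0,4.2,-0.2,5.5,0,0,0,0,4.7,-0.2,5.2,0,0,0,0,5.1,-0.2,4.8,0,0,0,0,5.5,-0.2,4.2,0,0,0,0,5.9,-0.2,3.7,0,0,0,0,0,0,0,0,0,0,0]

```text
clock: 38.58
tcp_pos: [0.5334, -0.0459, 0.2672]
ee_rot: [-28.2, 90.0, -30.2]
contact_force: [2.2, -6.0, -8.9]
finger_gap: 0.0211
```

arm_command:
  deltas: [6.2,-0.2,3.2,0,0,0,0,6.4,-0.2,2.7,0,0,0,0,6.7,-0.2,2.1,0,0,0,0,6.8,-0.2,1.5,0,0,0,0,6.9,-0.2,0.9,0,0,0,0,7,-0.2,0.3,0,0,0,0,0,0,0,0,0,0,0]

```text
clock: 39.45
tcp_pos: [0.572, -0.0474, 0.2769]
ee_rot: [-168.5, 89.8, -170.5]
contact_force: [-2.5, -6.8, -8.5]
finger_gap: 0.0211
```

arm_command:
  deltas: [7,-1,-1,0,0,0,0,6.9,-1,-1.4,0,0,0,0,6.8,-0.5,-1.8,0,0,0,0,6.7,-0.3,-2.1,0,0,0,0,6.4,-0.2,-2.7,0,0,0,0,6.2,-0.2,-3.2,0,0,0,0,0,0,0,0,0,0,0]

```text
clock: 40.33
tcp_pos: [0.6124, -0.0491, 0.2658]
ee_rot: [136.4, 89.9, 134.4]
contact_force: [-2.8, -0.4, -5.1]
finger_gap: 0.0216
```

Run:
```python
from h import *
s=status.observe(); print(s['tcp_pos'],s['contact_force'])
sc=imaging.capture('scene'); cv2.imwrite('pics/scene17.png',cv2.resize(sc[130:330,290:520],None,fx=3,fy=3,interpolation=cv2.INTER_CUBIC))
```

```text
[ 0.61241007 -0.04910875  0.26580026] [-2.78028969 -0.44779742 -5.06294028]
```

View pics/scene17.png

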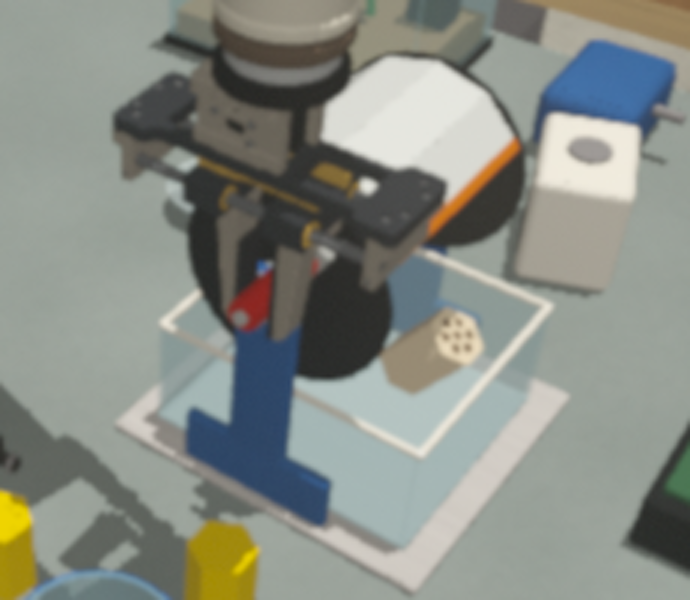

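One block has dropped into the box. Turning on.

arm_command:
  deltas: [5.9,-0.2,-3.9,0,0,0,0,5.5,-0.2,-4.4,0,0,0,0,5.1,-0.2,-4.8,0,0,0,0,4.7,-0.2,-5.2,0,0,0,0,4.2,-0.2,-5.5,0,0,0,0,3.7,-0.2,-6,0,0,0,0,0,0,0,0,0,0,0]

```text
clock: 41.25
tcp_pos: [0.6415, -0.0503, 0.236]
ee_rot: [117.7, 89.9, 115.7]
contact_force: [-2.9, 0.6, -4.2]
finger_gap: 0.0211
```

arm_command:
  deltas: [3.2,-0.2,-6.2,0,0,0,0,2.7,-0.1,-6.4,0,0,0,0,2.1,-0.1,-6.7,0,0,0,0,1.5,-0.1,-6.8,0,0,0,0,0.9,0,-6.9,0,0,0,0,0.3,0,-6,0,0,0,0,0,0,0,0,0,0,0]

```text
clock: 42.12
tcp_pos: [0.6518, -0.0507, 0.1974]
ee_rot: [134.1, 89.9, 132.1]
contact_force: [-5.9, 1.2, -2.2]
finger_gap: 0.0211
```

Run:
```python
from h import *
s=status.observe(); print(s['tcp_pos'],s['contact_force'])
sc=imaging.capture('scene'); cv2.imwrite('pics/scene18.png',cv2.resize(sc[130:330,290:520],None,fx=3,fy=3,interpolation=cv2.INTER_CUBIC))
cv2.imwrite('pics/wrist18.png',imaging.capture('wrist'))
```

```text
[ 0.65176869 -0.05070332  0.19740072] [-5.88374844  1.17951262 -2.2201709 ]
```

View pics/scene18.png

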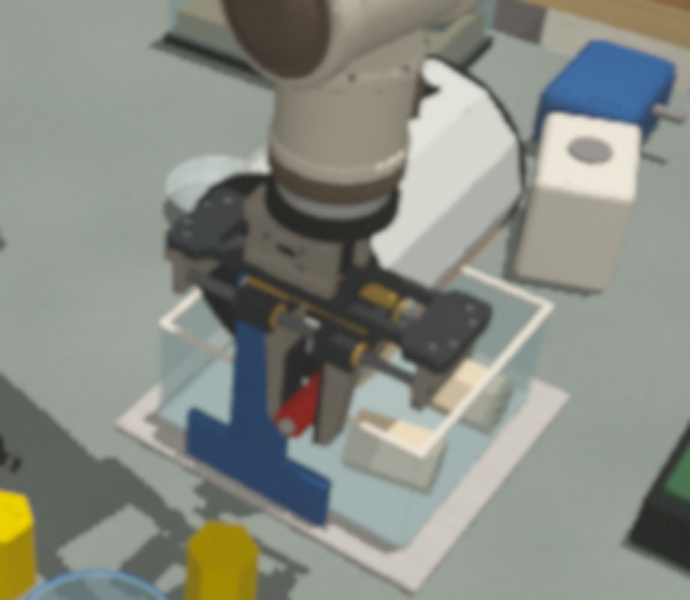

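View pics/wrist18.png

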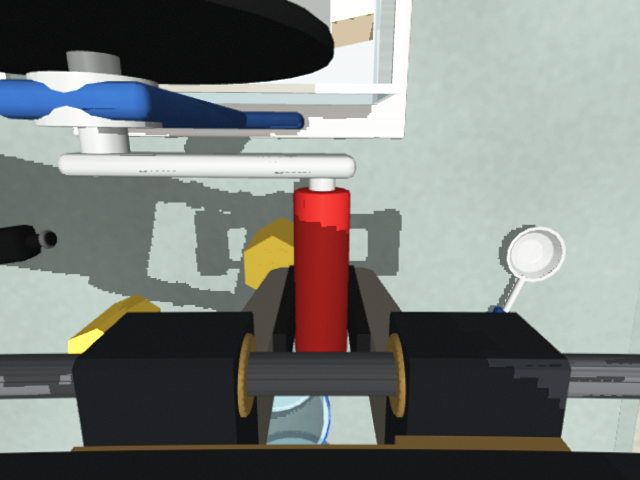

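Two blocks are visible in the box, but the gripper hides the rest. I'll let go of the crank (the drum stays put), back off and look for the third block before turning back.

arm_command:
  deltas: [0,0,0,0,0,0,1,0,0,0,0,0,0,1,0,0,0,0,0,0,1,0,0,0,0,0,0,1,0,0,35,0,0,0,1,0,0,45,0,0,0,1,0,0,45,0,0,0,1,0,-45,25,0,0,0,1,0,-50,0,0,0,0,1,0,-50,0,0,0,0,1,0,-50,0,0,0,0,1,0,0,0,0,0,0,1]

```text
clock: 43.72
tcp_pos: [0.6517, -0.2503, 0.3463]
ee_rot: [-164.0, 89.9, -166.3]
contact_force: [1.5, 0.5, -0.1]
finger_gap: 0.0922
```

Run:
```python
from h import *
s=status.observe(); print(s['tcp_pos'],s['contact_force'])
sc=imaging.capture('scene'); cv2.imwrite('pics/scene19.png',cv2.resize(sc[130:330,290:520],None,fx=3,fy=3,interpolation=cv2.INTER_CUBIC))
t=imaging.capture('top');cv2.imwrite('pics/top19.png',cv2.resize(t[150:270,190:450],None,fx=3,fy=3))
```

```text
[ 0.65166475 -0.25034114  0.34631745] [ 1.5283168   0.4784181  -0.09182542]
```

View pics/scene19.png

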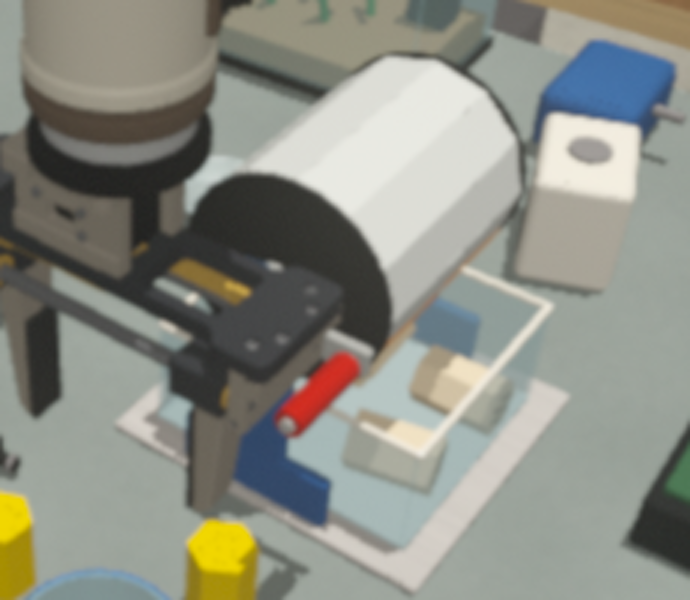

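View pics/top19.png

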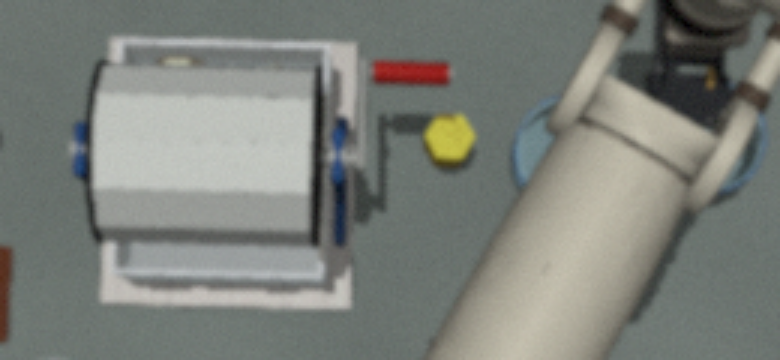

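arm_command:
  deltas: [-40,-40,0,0,0,0,1,-45,-40,0,0,0,0,1,-45,-40,0,0,0,0,1,-45,-30,0,0,0,0,1,0,0,0,0,0,0,1]

```text
clock: 44.45
tcp_pos: [0.4758, -0.3972, 0.348]
ee_rot: [-61.1, 90.0, -63.3]
contact_force: [0.7, 0.4, 1.3]
finger_gap: 0.0919
```

Run:
```python
from h import *
sc=imaging.capture('scene'); cv2.imwrite('pics/scene20.png',cv2.resize(sc[130:330,290:520],None,fx=3,fy=3,interpolation=cv2.INTER_CUBIC))
cv2.imwrite('pics/wrist20.png',imaging.capture('wrist'))
```

```text
(no output)
```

View pics/scene20.png

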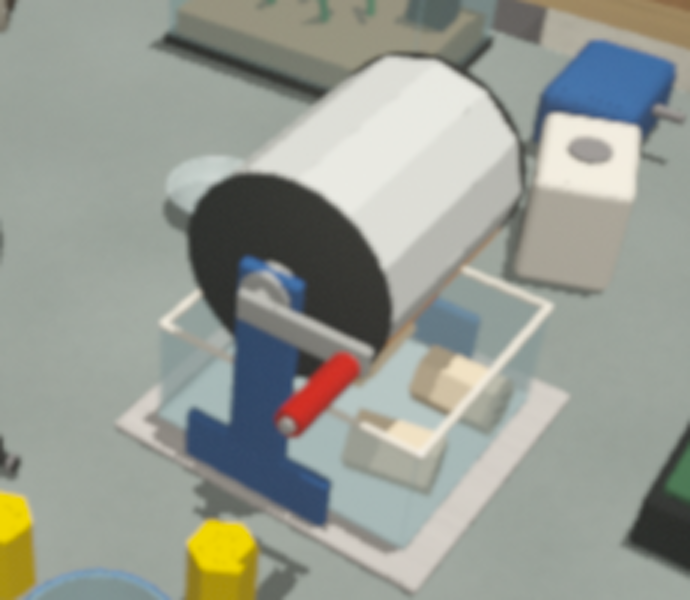

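View pics/wrist20.png

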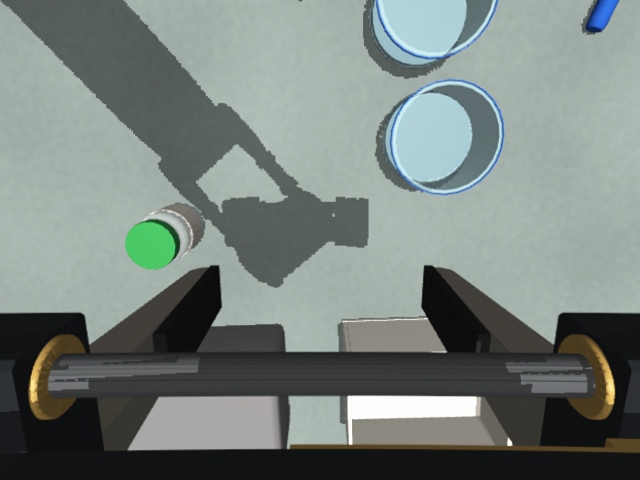

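Two blocks are clearly in the box. The third is neither outside the box nor in view, so it should be under the drum where no camera sees. Turning the port back up will show whether the drum is empty. I'll return to the crank.

arm_command:
  deltas: [22,43,0,0,0,0,1,22,43,0,0,0,0,1,22,43,0,0,0,0,1,22,43,0,0,0,0,1,22,43,0,0,0,0,1,22,43,0,0,0,0,1,22,43,0,0,0,0,1,22,43,0,0,0,0,1,0,2,0,0,0,0,1,0,0,0,0,0,0,1]

```text
clock: 45.8
tcp_pos: [0.6535, -0.0491, 0.3473]
ee_rot: [-123.6, 90.0, -125.4]
contact_force: [0.2, 0.2, 1.1]
finger_gap: 0.0916
```

Run:
```python
from h import *
s=status.observe(); print(s['clock'],s['tcp_pos'],s['ee_rot'],s['finger_gap'])
c=cam('wrist',s)
w=imaging.capture('wrist'); cv2.imwrite('pics/wrist21.png',w)
b,m=blobs(w,(0,150,60),(4,255,255),300); print(b)
x,y,ww,hh,_=b[0][1]
for v in (y+3,y+hh-4): print(onz(c,(x+ww/2,v),.205).round(4))
```

```text
45.8 [ 0.65351147 -0.04911004  0.34725959] [-123.59488637   89.98645406 -125.44908545] 0.09156163977679706
[([319.0, 209.3], [305, 164, 29, 93, 2470])]
[ 0.6551 -0.0062  0.205 ]
[ 0.6529 -0.0735  0.205 ]
```

arm_command:
  deltas: [0,0,-40,0,0,0,1,0,0,-45,0,0,0,1,0,0,-40,0,0,0,1,0,0,-25,0,0,0,1,0,0,0,0,0,0,1,0,0,0,0,0,0,0,0,0,0,0,0,0,0,0,0,0,0,0,0,0,0,0,0,0,0,0,0,0,0,0,0,0,0,0,0,0,0,0,0,0,0,0,0,0,0,0,0,0,0,0,0,0,0,0,0]

```text
clock: 47.48
tcp_pos: [0.6518, -0.0506, 0.1967]
ee_rot: [178.6, 89.7, 176.6]
contact_force: [-5.9, 0.1, 1.5]
finger_gap: 0.0208
```

arm_command:
  deltas: [0,0,0,0,0,0,0,-0.3,0,7,0,0,0,0,-0.9,0,6.9,0,0,0,0,-1.5,0.1,6.8,0,0,0,0,-2.1,0.1,6.7,0,0,0,0,-2.7,0.1,6.4,0,0,0,0,-3.2,0.1,6.2,0,0,0,0,0,0,0,0,0,0,0]

```text
clock: 48.48
tcp_pos: [0.6407, -0.0501, 0.2369]
ee_rot: [177.8, 89.7, 175.8]
contact_force: [-9.6, -0.6, -1.4]
finger_gap: 0.0212
```

arm_command:
  deltas: [-4.7,0.2,6,0,0,0,0,-4.7,0.2,5.5,0,0,0,0,-4.9,0.2,5.2,0,0,0,0,-5.1,0.2,4.8,0,0,0,0,-5.5,0.2,4.2,0,0,0,0,-5.9,0.2,3.7,0,0,0,0,-6.2,0.2,3.2,0,0,0,0,-6.4,0.2,2.7,0,0,0,0,-6.7,0.2,2.1,0,0,0,0,-6.8,0.2,1.3,0,0,0,0,-6.9,0.2,0.6,0,0,0,0,-7,0.2,0.1,0,0,0,0,0,0,0,0,0,0,0]

```text
clock: 50.1
tcp_pos: [0.5712, -0.0474, 0.2766]
ee_rot: [142.4, 89.9, 140.4]
contact_force: [-2.6, 2.7, -17.0]
finger_gap: 0.0212
```

arm_command:
  deltas: [-7,0.2,-0.3,0,0,0,0,-6.9,0.2,-0.9,0,0,0,0,-6.8,0.2,-1.5,0,0,0,0,-6.7,0.2,-2.1,0,0,0,0,-6.4,0.2,-2.7,0,0,0,0,-6.2,0.2,-3.2,0,0,0,0,0,0,0,0,0,0,0]

```text
clock: 50.98
tcp_pos: [0.5338, -0.0459, 0.2671]
ee_rot: [10.0, 89.6, 8.0]
contact_force: [8.7, 4.6, -17.9]
finger_gap: 0.0212
```

arm_command:
  deltas: [-5,0,-5.2,0,0,0,0,-5,0,-5.7,0,0,0,0,-5.1,0,-4.8,0,0,0,0,-4.7,0.1,-5.2,0,0,0,0,-4.2,0.1,-5.5,0,0,0,0,-3.7,0.1,-6,0,0,0,0,0,0,0,0,0,0,0]

```text
clock: 51.85
tcp_pos: [0.5043, -0.0449, 0.2388]
ee_rot: [29.6, 89.8, 27.6]
contact_force: [-9.6, 10.2, 6.8]
finger_gap: 0.0212
```

arm_command:
  deltas: [-3.2,0.1,-6.2,0,0,0,0,-2.7,0.1,-6.4,0,0,0,0,-2.1,0.1,-6.7,0,0,0,0,-1.5,0,-6.8,0,0,0,0,0,0,0,0,0,0,0]

```text
clock: 52.48
tcp_pos: [0.4933, -0.0444, 0.2104]
ee_rot: [133.6, 89.8, 131.7]
contact_force: [-11.7, 10.2, 0.1]
finger_gap: 0.0211
```

arm_command:
  deltas: [-1.5,1,-6,0,0,0,0,-0.5,0.5,-6,0,0,0,0,0,0,-2,0,0,0,0,0,0,0,0,0,0,0]

```text
clock: 52.98
tcp_pos: [0.492, -0.0443, 0.1967]
ee_rot: [-162.0, 89.9, -163.9]
contact_force: [-10.2, 5.5, 1.3]
finger_gap: 0.021
```

arm_command:
  deltas: [0,0,0,0,0,0,1,0,0,0,0,0,0,1,0,0,0,0,0,0,1,0,0,0,0,0,0,1,0,0,30,0,0,0,1,0,0,40,0,0,0,1,0,0,40,0,0,0,1,0,0,40,0,0,0,1,10,40,20,0,0,0,1,15,45,0,0,0,0,1,15,45,0,0,0,0,1,15,10,0,0,0,0,1,15,0,0,0,0,0,1,0,0,0,0,0,0,1]

```text
clock: 54.72
tcp_pos: [0.5631, 0.0955, 0.363]
ee_rot: [-168.1, 90.0, -170.1]
contact_force: [-0.2, 0.3, -0.0]
finger_gap: 0.0915
```

Run:
```python
from h import *
s=status.observe(); print(s['clock'],s['tcp_pos'],s['contact_force'])
cv2.imwrite('pics/wrist22.png',imaging.capture('wrist'))
sc=imaging.capture('scene'); cv2.imwrite('pics/scene22.png',cv2.resize(sc[130:330,290:520],None,fx=3,fy=3,interpolation=cv2.INTER_CUBIC))
```

```text
54.725 [0.56306529 0.09549375 0.36303673] [-0.16979906  0.31949007 -0.01494448]
```

View pics/wrist22.png

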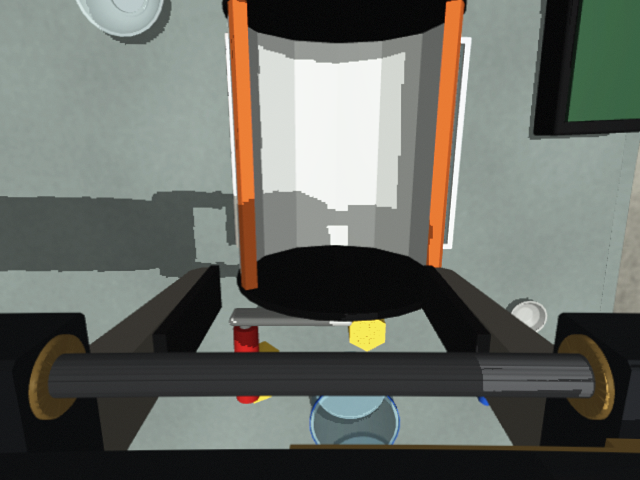

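View pics/scene22.png

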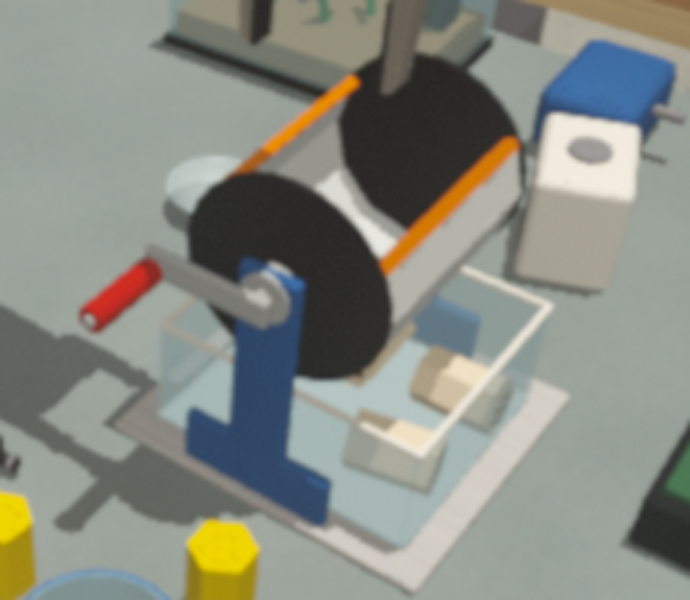

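The drum is empty and its port faces up. A cream edge shows behind the near disc at about (385,355) in the crop, which is probably the third block. Looking closer.

Run:
```python
from h import *
sc=imaging.capture('scene'); c=cam('scene')
cv2.imwrite('pics/scene23.png',cv2.resize(sc[210:310,370:480],None,fx=7,fy=6,interpolation=cv2.INTER_CUBIC))
for uv in [(418,248),(410,256),(427,238)]:
    for z in (.02,.05,.08): print(uv,z,(onz(c,uv,z)-[.58,.1455,0]).round(3))
t=imaging.capture('top');cv2.imwrite('pics/top23.png',cv2.resize(t[150:270,190:330],None,fx=5,fy=5,interpolation=cv2.INTER_CUBIC))
```

```text
(418, 248) 0.02 [0.013 0.063 0.02 ]
(418, 248) 0.05 [0.025 0.032 0.05 ]
(418, 248) 0.08 [0.038 0.001 0.08 ]
(410, 256) 0.02 [0.011 0.025 0.02 ]
(410, 256) 0.05 [ 0.023 -0.004  0.05 ]
(410, 256) 0.08 [ 0.036 -0.034  0.08 ]
(427, 238) 0.02 [0.014 0.111 0.02 ]
(427, 238) 0.05 [0.026 0.078 0.05 ]
(427, 238) 0.08 [0.039 0.046 0.08 ]
```

View pics/scene23.png

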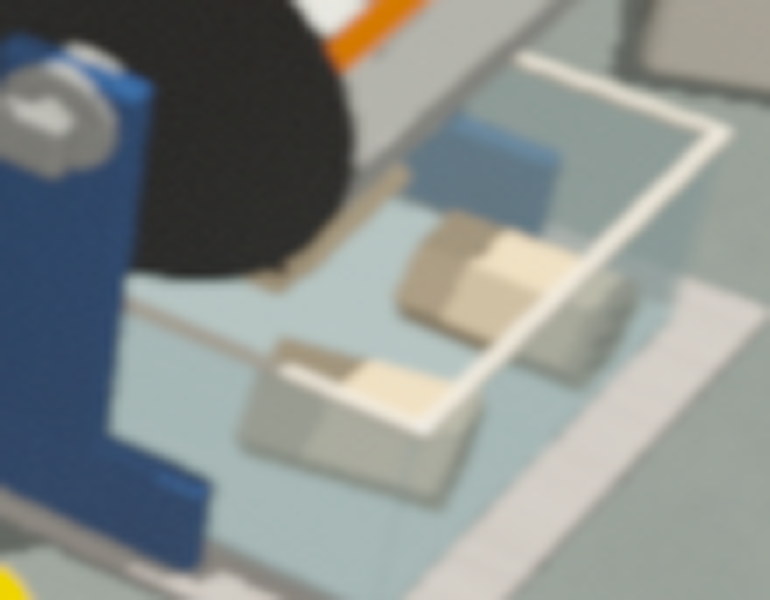

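View pics/top23.png

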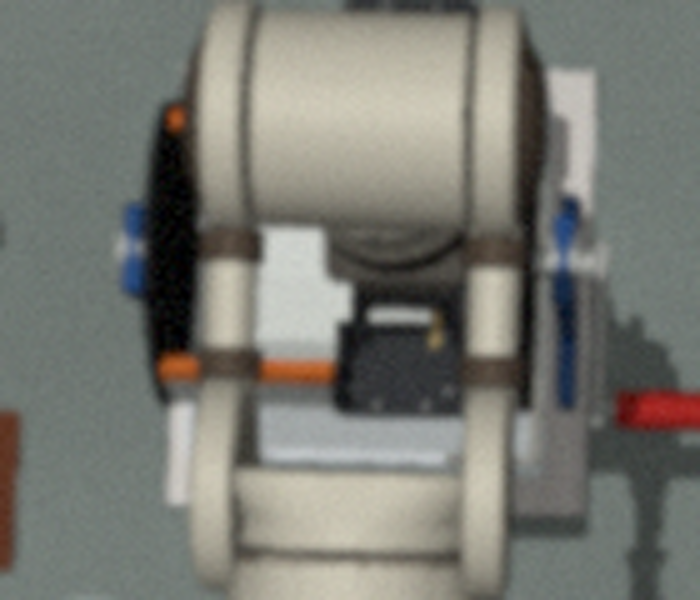

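The third block lies on the box floor under the drum: its visible edge runs from y≈+25 to +100 mm at floor height, one block length, inside the walls. I'll back the arm off and check the drum angle once more.

arm_command:
  deltas: [-20,-45,10,0,0,0,1,-25,-50,0,0,0,0,1,-25,-50,0,0,0,0,1,-25,-50,0,0,0,0,1,-25,-50,0,0,0,0,1,-20,-50,0,0,0,0,1,0,-40,0,0,0,0,1,0,0,0,0,0,0,1,0,0,0,0,0,0,1]

```text
clock: 56.05
tcp_pos: [0.4225, -0.239, 0.3736]
ee_rot: [56.2, 90.0, 54.1]
contact_force: [0.6, 0.6, 0.4]
finger_gap: 0.0917
```

Run:
```python
from h import *
t=cam('top');c=cam('scene')
ti=imaging.capture('top');si=imaging.capture('scene'); cv2.imwrite('pics/top24.png',ti); cv2.imwrite('pics/scene24.png',si)
print(blobs(ti,(5,180,140),(18,255,255))[0],blobs(si,(5,180,140),(18,255,255))[0])
a=blobs(ti,(0,180,90),(4,255,255))[0];b=blobs(si,(0,180,90),(4,255,255))[0];print(a,b)
g,e=tri(t,a[0][0],c,b[0][0]);print('grip',g.round(4),e); print('angle',np.arctan2(g[2]-.205,.574-g[0]))
s=status.observe(); print(s['clock'],s['contact_force'],s['joint_vel'].round(2))
```

```text
[([259.8, 174.0], [224, 172, 71, 5, 158]), ([256.7, 224.1], [223, 222, 70, 5, 149])] [([390.1, 170.6], [369, 155, 41, 33, 172]), ([439.8, 196.4], [417, 176, 46, 45, 305])]
[([324.8, 231.7], [314, 229, 23, 6, 125])] [([331.1, 226.7], [319, 217, 24, 21, 198])]
grip [ 0.4923 -0.0304  0.2053] 0.0028126438274621458
angle 0.0037156119424076157
56.15 [ 0.1575728  -0.22743334  1.03643802] [ 0.35  0.02 -0.06  0.04 -0.13 -0.07]
```

View pics/top24.png

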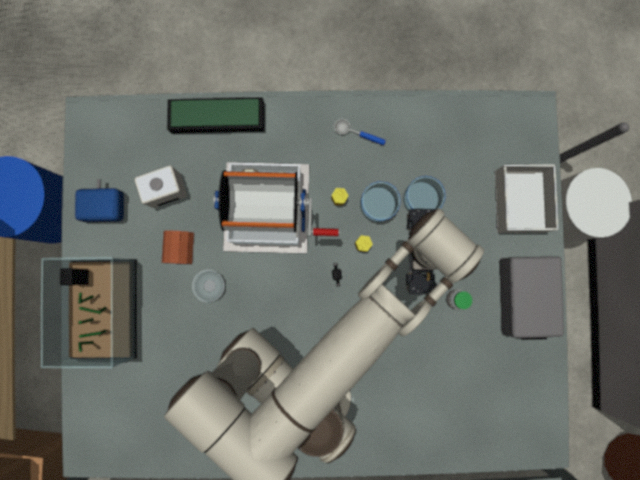

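View pics/scene24.png

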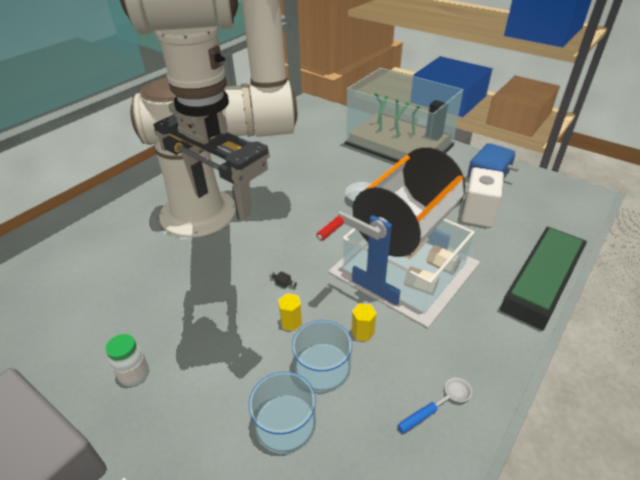

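The final views show the drum empty with its port up (angle about 0.00 rad) and the strips back where they were. Both canisters are upright and empty, no cream block remains on the shelf, and the bystanders haven't moved. Handing in.

```bash
python3 -c "
from workcell import close_job
print(close_job())"
```

```text
the job is handed in; nothing more can be done
None
```

I cranked the port up and loaded the three blocks I found: A, B and one loose one. Then I turned the drum to about 180° so they dropped into the box, cranked it back, and let go. The job was handed in at about 56 s; no verdict came back.

**Last checks:**
- **Drum:** it is empty. The crank position triangulates to about 0.00 rad, and the orange strips are back at their port-up pixels.
- **Canisters and bystanders:** both canisters are upright and empty, and the bystanders look unmoved.
- **Robot:** it is clear of everything.
- **Blocks:** two are plainly visible in the box. The third shows only one edge under the drum, and a ray cast puts that edge on the box floor inside the walls. I never saw that block whole.

**What went wrong on the way:**
- The loose block toppled inside the drum after I placed it. B then came to rest standing on top of it, so I pushed B over into the trough before turning.
- The crank's circle was about 6 mm off my first estimate of the axis. Side forces on the crank reached about 22 N before I corrected the path.

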